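# Load and clamp the sample shaker

### The job

Get the bench shaker ready for a run: take the spacer bar out of its trough and lay it flat in the white tray, then lift every short, broad-capped sample bottle out of the crowded rack and stand them all upright in a row in the trough, keeping them upright all the way. When all are in, press the sprung lever down until its detent holds it, so that the jaw closes on the row, and let go. Leave the tall slim-necked bottles standing in the rack and do not disturb the other things on the bench.

Things in the scene. Friction and masses are not known exactly. Their poses are not given: they have to be found in the camera images.
- rack: Fixed white rack, 124 (x) by 212 (y) mm, origin under its centre. Two rows of 5 cells along y: centres x = -35 and 35, y = -80 to 80 in steps of 40 mm. Floor 8 mm, cell walls to 43 mm above the bench. In a row bottles stand 6 to 10 mm apart, too close for a finger; the lane between the rows (over 36 mm) and the outer sides are free, so close the fingers along the rack's x.
- cradle: Fixed grey bed of a bench shaker, 150 mm in x, y from -195 to +140 mm, steel top 50 mm above the bench, with a trough along y on top (see point trough) and a clamp lever at its -y end (y = -155 mm). Fence, jaw and end walls reach 80 to 81 mm above the bench. Origin: under the trough's centre, at bench level.
- trough (a point): Centre of the trough's floor, axes as the cradle's. Fixed fence face at x = +18 mm; face of the sliding jaw at x = -43 mm while the lever is up, -18 mm when it is latched; end walls at y = -125 and +125 mm. Bottles stand on the floor in one row along y, best at x = 0, clear of where the jaw closes.
- lever (a joint): Sprung clamp lever at the cradle's -y end: 0 = up (slopes up 0.5 rad towards the cradle's -x; springs back there if let go), 0.5 = horizontal at its lower stop. The push at the pad is 2 to 5 N for the spring and up to about 14 N between 0.2 and 0.35 rad, where it rides over a sprung ball; beyond, the ball holds it at the stop.
- lever_pad (a point): Centre of the top face of the lever's black press pad, 44 by 40 mm, 110 mm from the pivot (cradle x = 55, y = -155, z = 80 mm) and 6 mm above the line through it. It goes down on an arc about the pivot: from 138 mm above the bench (up) to 86 mm (latched), moving 16 mm towards the cradle's -x.
- jaw (a joint): Slide of the jaw: 0 = open, 0.025 m = closed (towards the cradle's +x). Driven by the lever only.
- bar: Loose aluminium spacer bar, base 40 (x) by 120 (y) by 20 mm, about 0.2 kg, with an upright grip tab in the middle, 16 mm thick (x), 40 mm wide (y), its top 69 mm above the underside. It lies in the cradle's trough at the start. Pinch the tab across its 16 mm from above. Origin: centre of the underside.
- tray: White open tray on the bench, fixed, 170 (x) by 90 (y) by 22 mm high, walls and floor about 4 mm; the bar fits when its y lies along the tray's x. Origin: centre of the underside.
- short_1: Short sample bottle with a broad flat screw cap, 95 mm tall; body 31 mm in diameter, cap 34 mm in diameter from 73 mm up to the top; 60 to 130 g. Origin: centre of the underside. May be absent.
- short_2: Short sample bottle with a broad flat screw cap, 95 mm tall; body 31 mm in diameter, cap 34 mm in diameter from 73 mm up to the top; 60 to 130 g. Origin: centre of the underside. May be absent.
- short_3: Short sample bottle with a broad flat screw cap, 95 mm tall; body 31 mm in diameter, cap 34 mm in diameter from 73 mm up to the top; 60 to 130 g. Origin: centre of the underside. May be absent.
- short_4: Short sample bottle with a broad flat screw cap, 95 mm tall; body 31 mm in diameter, cap 34 mm in diameter from 73 mm up to the top; 60 to 130 g. Origin: centre of the underside. May be absent.
- short_5: Short sample bottle with a broad flat screw cap, 95 mm tall; body 31 mm in diameter, cap 34 mm in diameter from 73 mm up to the top; 60 to 130 g. Origin: centre of the underside. May be absent.
- tall_1: Tall slim-necked bottle, 110 mm tall: body 30 mm in diameter up to 78 mm, then a 14 mm neck and an 18 mm stopper. One of the neighbours that stay in the rack. Origin: centre of the underside.
- tall_2: Tall slim-necked bottle, 110 mm tall: body 30 mm in diameter up to 78 mm, then a 14 mm neck and an 18 mm stopper. One of the neighbours that stay in the rack. Origin: centre of the underside.
- tall_3: Tall slim-necked bottle, 110 mm tall: body 30 mm in diameter up to 78 mm, then a 14 mm neck and an 18 mm stopper. One of the neighbours that stay in the rack. Origin: centre of the underside.
- tall_4: Tall slim-necked bottle, 110 mm tall: body 30 mm in diameter up to 78 mm, then a 14 mm neck and an 18 mm stopper. One of the neighbours that stay in the rack. Origin: centre of the underside.
- tall_5: Tall slim-necked bottle, 110 mm tall: body 30 mm in diameter up to 78 mm, then a 14 mm neck and an 18 mm stopper. One of the neighbours that stay in the rack. Origin: centre of the underside.
- reagent: Amber jar, 66 mm in diameter, 150 mm tall, a bystander. Origin: centre of the underside.
- flask: Glass conical flask, 84 mm in diameter, 120 mm tall, a bystander. Origin: centre of the underside.
- carton: Cardboard carton, 60 by 90 by 50 mm, a bystander. Origin: centre of the underside.

How it is judged:
By the outcome, as a careful person would: the job done as asked, in the order asked, and still so for the second after the job is handed in, with the robot touching nothing.
Of short_1, short_2, short_3, short_4, short_5 only 3 to 5 are there at a start; the rules pass over those that are not, and their reading is None.
At some moment in a run one of bar may be knocked a few centimetres aside while the robot is not near it.
It also fails if it takes over 210 s, if anything falls off the work surface, if the arm or the gripper's body presses on something with over 40 N, if the wrist force passes 120 N, or if a joint passes its speed limit or range.

### The arm

A 7-joint arm with a two-finger parallel gripper is mounted at the origin on the work surface. World frame = base frame: x ahead of the robot, y to its left, z up, the work surface at z = 0. Lengths are in mm, angles in rad, forces in N, time in s.
With the tool pointing down it reaches from about 350 to 900 mm from the base axis. Payload 19.9 kg.
Tool frame: the origin (TCP) lies at the very end of the fingers, on their centre line; the grasp point (between the pads) lies 19 mm behind it; z points along the fingers, y is the direction in which the jaws open and shut (so a half turn about z gives the same grasp; the last joint's range is limited). The gripper opens to 85 mm and grips with 20 to 120 N. Pads are 22 mm wide; open, the fingers measure 114 mm over their backs; the gripper's body (76 mm by 85 mm) begins 54 mm behind the grasp point. The pads swing forward as they close: fully open they stand 13 mm farther back than shut.
Start: joints at [1.185, 0.417, -0.01, 1.614, 0.005, 1.111, -0.053], TCP at [210.661, -588.407, 231.26] pointing down, gripper open.
Joint ranges: [-2.81, 2.81], [-0.39, 2.02], [-1.27, 1.25], [0.06, 2.57], [-1.19, 4.33], [0.19, 2], [-2.82, 2.82]. Speed limits (rad/s): [1.89, 1.89, 2.39, 2.39, 3.01, 3.01, 3.01].

### API

Orientations are given as a unit quaternion [x, y, z, w].
In Python, from workcell import manip gives the robot as it stands.
- The arm moves only by the tool play_rows, never from a script. Its argument "steps" is a list of rows, each an object of numbers: "tx", "ty", "tz": the shift along the tool's x, y, z in m; "spin": the turn about the tool's z in rad. A call has 1 to 5 rows; each row is the pose to reach, as a shift and turn from the pose commanded when the call began, along the tool's axes at that moment; what a row does not reach only later rows make up. A row lasts 1/8 s, in which the tool goes at most 62.5 mm and 10.7 degrees, less where a joint would pass 70% of its speed; a pose out of reach is approached as far as the arm can. A call with a gripper value outside its range is refused whole. "jaw" is the opening, from 0 (shut) to 1 (fully open), set as the call begins (left out, the last holds). The fingers move at their own pace and stop on an object; "force" is the grip in N (left out, the last holds). Time passes only in rows, so rows that repeat a pose let the fingers close. It gives the time, the measured TCP pose, the force and the opening at its end, in the units of the state.
- manip.get_obs(): the state, without advancing time (a new reading comes with each control period).
- manip.get_image(name): name is "side" or "top"; returns a dict with "img" (400x640x3 uint8, red, green, blue), "mtx" (3x3 intrinsics, pixels), "D" ([k1, k2, p1, p2, k3] as OpenCV has them; the pictures are not rectified), "rvec" (rotation vector, rad) and "tvec" (3), from world to camera coordinates, as OpenCV has them. Camera axes: x right, y down, z forward; pixel columns grow to the right and rows downward; lengths in mm; the calibration is good to about 2 mm. A picture is of the moment at which its call begins. There is no depth.
- manip.job_done(): hands the job in, once; it reports no verdict.
The state is a dict: "clock": time; "q": joint angles; "dq": joint speeds; "joint_efforts": joint torques, N m; "ee_pos": TCP position; "eef_rot": TCP orientation; "wrist_force": force on the tool from outside, world axes, zero at the start; "ft_torque": the same for the moment, N m; "opening": opening from 0.0 (shut) to 1.0 (fully open).
Only numpy, scipy, OpenCV 4.12 (cv2) and the standard library are available. Lean on these libraries where they do the work, as an engineer would, in place of code of your own. Each camera call takes 0.05 s, during which the arm holds its last target.

## Working session

There is one attempt and no reset: what is moved stays moved. The work goes in short steps, Python scripts to look and compute and a tool call to move; the robot and the scene stay as the last step left them, time stands still between calls to the robot, and variables do not carry over. Pictures are saved under pics/ and viewed, and the job is handed in when it is done.

Besides the shell and the picture viewer there is one more tool, called after "Request:" as name(argument=value, ...), one argument or row to a line, values as JSON. play_rows: Moves the arm, as the interface text tells. Its arguments: {"type":"object","properties":{"steps":{"type":"array","items":{"type":"object","properties":{"tx":{"type":"number"},"ty":{"type":"number"},"tz":{"type":"number"},"spin":{"type":"number"}}}},"jaw":{"type":"number"},"force":{"type":"number"}},"required":["steps"]}

```bash
ls; mkdir -p pics
cat > h.py <<'E'
import numpy as np, cv2
from workcell import manip
def grab(name,fn=None):
    d=manip.get_image(name)
    if fn: cv2.imwrite('pics/'+fn,cv2.cvtColor(d['img'],cv2.COLOR_RGB2BGR))
    return d
def ray(d,uv):
    R,_=cv2.Rodrigues(np.array(d['rvec'],float)); t=np.array(d['tvec'],float).ravel()
    p=cv2.undistortPoints(np.array(uv,float).reshape(-1,1,2),np.array(d['mtx'],float),np.array(d['D'],float)).reshape(-1,2)
    c=-R.T@t; v=(R.T@np.c_[p,np.ones(len(p))].T).T
    return c,v
def plane(d,uv,z):
    c,v=ray(d,uv); s=(z-c[2])/v[:,2]; return c+s[:,None]*v
def proj(d,P):
    return cv2.projectPoints(np.array(P,float).reshape(-1,3),np.array(d['rvec'],float),np.array(d['tvec'],float),np.array(d['mtx'],float),np.array(d['D'],float))[0].reshape(-1,2)
E
python3 - <<'E'
from h import *
for n in('top','side'):
    d=grab(n,n+'0.png'); c,_=ray(d,[[320,200]]); print(n,c.round(0))
o=manip.get_obs(); print(o)
E
```

```text
pics
top [ 529.   -6. 1414.]
side [124. 506. 746.]
{'clock': 0.1, 'q': array([ 1.18545953,  0.41790461, -0.01032524,  1.6141312 ,  0.0047074 ,
        1.11071737, -0.05298066]), 'dq': array([-0.00085671, -0.00095323, -0.00084507, -0.00127792, -0.00129726,
        0.00010147,  0.00084644]), 'joint_efforts': array([ 7.05054263e-04, -8.65826583e+01,  6.79881256e-01, -4.35643852e+01,
        1.91966782e-02,  4.87496291e-03, -6.17404316e-05]), 'ee_pos': array([ 210.57932579, -588.10836059,  230.72153025]), 'eef_rot': array([ 9.85253870e-01,  1.71097889e-01, -1.38979724e-04, -5.51081778e-04]), 'wrist_force': array([ 0.33899353,  0.42205708, -0.65750007]), 'ft_torque': array([-0.00684786, -0.04635193,  0.03407929]), 'opening': 0.9994861958529883}
```

View pics/top0.png

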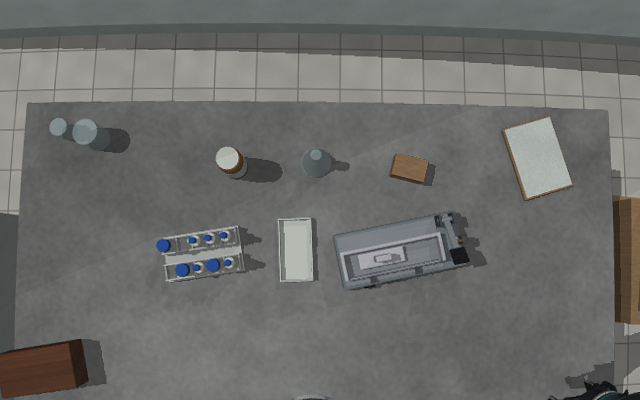

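View pics/side0.png

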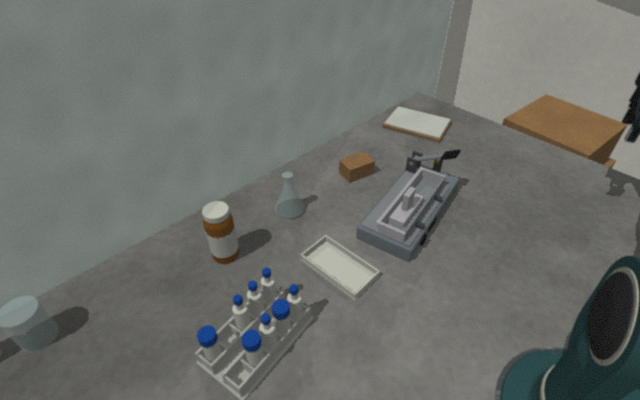

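The top view shows the rack at about (203,254), the tray at (295,250) and the cradle at (400,250), with the lever at the cradle's right end. I'll zoom in.

Run:
```python
import cv2
a=cv2.imread('pics/top0.png')
l=cv2.resize(a[215:300,150:260],None,fx=5,fy=5,interpolation=cv2.INTER_CUBIC)
cv2.imwrite('pics/z1.png',l)
l=cv2.resize(a[200:300,325:480],None,fx=5,fy=5,interpolation=cv2.INTER_CUBIC)
cv2.imwrite('pics/z2.png',l)
a=cv2.imread('pics/side0.png')
l=cv2.resize(a[255:400,190:390],None,fx=4,fy=4,interpolation=cv2.INTER_CUBIC)
cv2.imwrite('pics/z3.png',l)
```

```text
(no output)
```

View pics/z1.png

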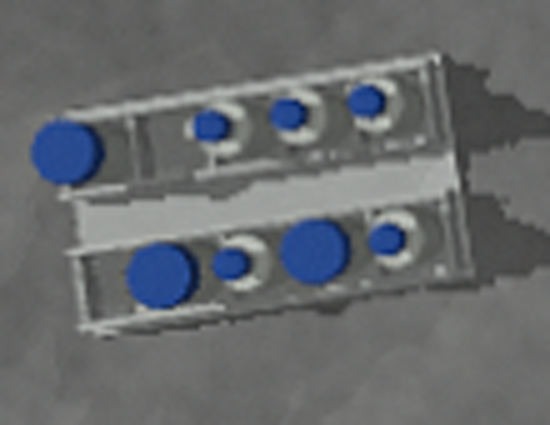

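View pics/z2.png

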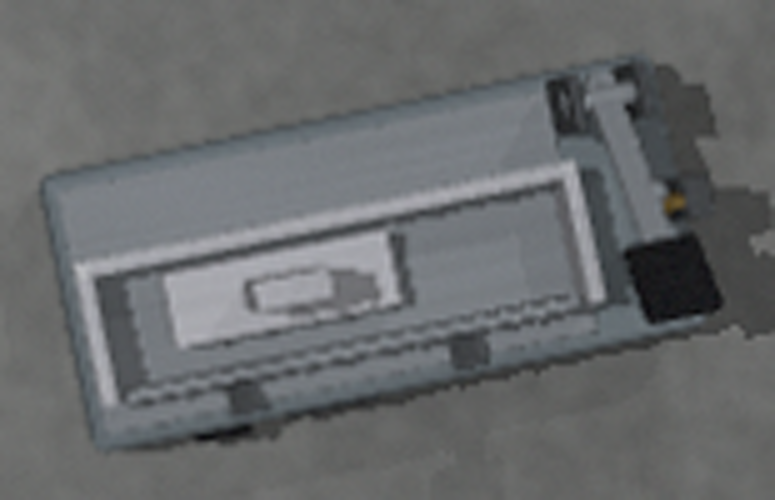

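View pics/z3.png

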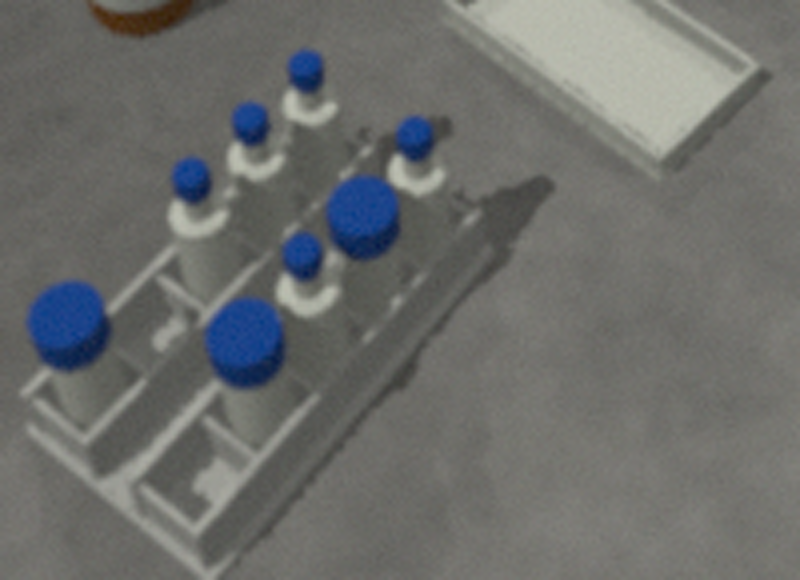

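```bash
cat > m.py <<'E'
from h import *
dt=grab('top'); ds=grab('side')
np.set_printoptions(suppress=True,precision=1)
def blobs(d,amin=15):
    h=cv2.cvtColor(d['img'],cv2.COLOR_RGB2HSV)
    m=cv2.inRange(h,(105,120,60),(130,255,255))
    n,l,s,c=cv2.connectedComponentsWithStats(m)
    return [(s[i,4],c[i]) for i in range(1,n) if s[i,4]>amin]
T=blobs(dt);S=blobs(ds)
for nm,d,B in(('top',dt,T),('side',ds,S)):
    for a,c in B:
        big=a>(90 if nm=='top' else 230)
        z=98 if big else 110
        print(nm,a,c,big,plane(d,[c],z)[0])
Z=lambda pts:[(325+x/5-.4+0.0,200+y/5-.4) for x,y in pts]
Z1=lambda pts:[(150+x/5-.4,215+y/5-.4) for x,y in pts]
print('fence inner corners z81',plane(dt,Z([(103,278),(568,186)]),81))
print('deck z50 corners TL,TR,BL,BR',plane(dt,Z([(45,180),(645,58),(100,440)]),50))
print('pad',plane(dt,Z([(673,278)]),138))
print('tab',plane(dt,Z([(290,290)]),119))
print('rack z43: TL TR BL BR',plane(dt,Z1([(62,118),(440,55),(82,330),(470,278)]),43))
h=cv2.cvtColor(dt['img'],cv2.COLOR_RGB2HSV)
m=cv2.inRange(h,(0,0,165),(180,60,255)); m[:,:270]=0;m[:,322:]=0;m[:210]=0;m[290:]=0
n,l,s,c=cv2.connectedComponentsWithStats(m);i=1+s[1:,4].argmax()
ct=cv2.findContours((l==i).astype(np.uint8),0,2)[0][0]
r=cv2.minAreaRect(ct);b=cv2.boxPoints(r);print('tray px',r,plane(dt,b,20),plane(dt,[r[0]],15))
E
python3 m.py
```

```text
top 37 [222.7 234.8] False [571.  233.9 110. ]
top 36 [207.1 237.5] False [563.6 273.5 110. ]
top 35 [191.8 239.8] False [557.  312.6 110. ]
top 145 [163.  245.1] True [542.6 390.1  98. ]
top 143 [212.6 264.8] True [494.7 260.2  98. ]
top 35 [226.9 262.6] False [501.2 221.5 110. ]
top 149 [182.  269.8] True [480.6 338.8  98. ]
top 35 [195.8 267.4] False [487.6 300.5 110. ]
side 64 [265.8 272.1] False [570.7 232.7 110. ]
side 71 [252.2 285.3] False [563.4 271.7 110. ]
side 77 [293.2 288.9] False [501.4 220.3 110. ]
side 74 [237.3 299.3] False [557.  311.4 110. ]
side 284 [280.4 308.5] True [491.5 261.8  98. ]
side 83 [265.3 318.4] False [487.7 299.1 110. ]
side 334 [206.7 335.7] True [539.4 391.3  98. ]
side 336 [251.  340.1] True [477.6 340.1  98. ]
fence inner corners z81 [[ 523.5  -76.9   81. ]
 [ 573.2 -317.6   81. ]]
deck z50 corners TL,TR,BL,BR [[ 574.5  -47.6   50. ]
 [ 642.7 -366.8   50. ]
 [ 438.8  -77.8   50. ]]
pad [[ 526.2 -356.9  138. ]]
tab [[ 518.7 -168.4  119. ]]
rack z43: TL TR BL BR [[561.5 409.9  43. ]
 [598.  207.1  43. ]
 [449.1 395.7  43. ]
 [480.4 188.6  43. ]]
tray px ((298.1402893066406, 249.91026306152344), (59.80416488647461, 27.24602508544922), 88.36341857910156) [[614.8  86.4  20. ]
 [617.8  13.   20. ]
 [457.6   6.4  20. ]
 [454.6  79.2  20. ]] [[536.   46.4  15. ]]
```

```bash
cat > c.py <<'E'
from h import *
np.set_printoptions(suppress=True,precision=1,linewidth=150)
dt=grab('top')
g=cv2.cvtColor(dt['img'],cv2.COLOR_RGB2GRAY)
# bird's-eye sampling in approx cradle frame at height z
def sample(z,xs,ys,o=(531,-199),th=.207):
    X,Y=np.meshgrid(xs,ys,indexing='ij')
    P=np.stack([o[0]+X*np.cos(th)-Y*np.sin(th),o[1]+X*np.sin(th)+Y*np.cos(th),np.full_like(X,z,float)],-1)
    uv=proj(dt,P).astype(np.float32).reshape(*X.shape,2)
    return cv2.remap(g,uv[...,0],uv[...,1],cv2.INTER_LINEAR)
xs=np.arange(-90,91.);ys=np.arange(-205,160.)
for z in (50,81):
    im=sample(z,xs,ys)[::-1,::-1]
    cv2.imwrite(f'pics/c{z}.png',cv2.resize(im,None,fx=2,fy=2))
im=sample(81,np.arange(-60,60,2.),ys)
for lo,hi in((-110,-60),(-30,30),(60,110)):
    sel=(ys>=lo)&(ys<=hi); print(lo,hi,dict(zip(range(-60,60,2),im[:,sel].mean(1).astype(int))))
im=sample(81,np.arange(-10,10,2.),ys); p=im.mean(0).astype(int)
print([(int(y),int(v)) for y,v in zip(ys,p) if 110<abs(y)<140][::2])
h=cv2.cvtColor(dt['img'],cv2.COLOR_RGB2HSV)[205:295,268:325,2]
print(h[45,::1]); print(h[:,28])
E
python3 c.py
```

```text
-110 -60 {-60: np.int64(98), -58: np.int64(103), -56: np.int64(110), -54: np.int64(112), -52: np.int64(109), -50: np.int64(97), -48: np.int64(82), -46: np.int64(93), -44: np.int64(117), -42: np.int64(119), -40: np.int64(105), -38: np.int64(98), -36: np.int64(116), -34: np.int64(122), -32: np.int64(121), -30: np.int64(120), -28: np.int64(120), -26: np.int64(120), -24: np.int64(121), -22: np.int64(122), -20: np.int64(123), -18: np.int64(123), -16: np.int64(122), -14: np.int64(121), -12: np.int64(120), -10: np.int64(121), -8: np.int64(122), -6: np.int64(121), -4: np.int64(120), -2: np.int64(117), 0: np.int64(115), 2: np.int64(115), 4: np.int64(116), 6: np.int64(116), 8: np.int64(117), 10: np.int64(117), 12: np.int64(117), 14: np.int64(110), 16: np.int64(92), 18: np.int64(77), 20: np.int64(97), 22: np.int64(137), 24: np.int64(159), 26: np.int64(162), 28: np.int64(151), 30: np.int64(134), 32: np.int64(123), 34: np.int64(121), 36: np.int64(121), 38: np.int64(122), 40: np.int64(123), 42: np.int64(124), 44: np.int64(123), 46: np.int64(123), 48: np.int64(124), 50: np.int64(125), 52: np.int64(
[... 2636 characters left out ...]
(122, 78), (124, 80), (126, 112), (128, 149), (130, 164), (132, 165), (134, 142), (136, 116), (138, 104)]
[111 112 110 112 111 110 111 104 102 103 126 187 101 122 123 120 138 191 188 187 185 184 186 185 185 186 186 184 185 186 185 187 185 184 185 187 185
 185 184 175 174 174 181 182  99  77  76  73  88 118 115 115 116 114 114 112 110]
[111 113 112 111 109 110 110 111 115 115 116 112 127 160 141 124 177 175 174 175 176 178 185 185 185 183 185 185 184 184 184 185 184 184 185 186 186
 186 186 187 184 185 184 184 186 185 187 186 185 184 185 186 184 186 186 184 186 185 186 184 185 185 184 186 186 185 186 186 185 186 185 185 187 186
 161 156 151  87 107 106 107 105 105 110 112 112 110 111 109 111]
```

View pics/c81.png

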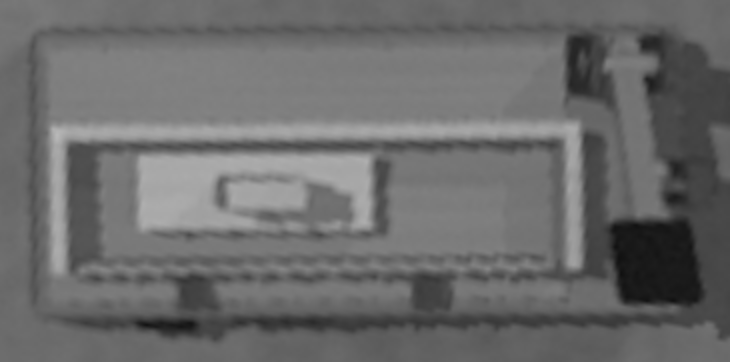

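```bash
cat > go.py <<'E'
# usage: go.py x y z psi   -> tool-frame shifts (m) and spin from measured pose to the target (tool y at world angle psi)
import sys; from h import *
from scipy.spatial.transform import Rotation as R
def rel(t,psi,o=None):
    o=o or manip.get_obs(); r=R.from_quat(o['eef_rot']).as_matrix()
    d=r.T@(np.array(t)-o['ee_pos'])/1000
    cur=np.arctan2(r[1,1],r[0,1]); w=psi-cur
    sp=-((w+np.pi)%(2*np.pi)-np.pi)
    return d.round(4),round(sp,3),o
E
cat > cr.py <<'E'
import numpy as np
O=np.array([533.,-197.]);TH=.213
def cr(x,y,z): c,s=np.cos(TH),np.sin(TH); return [O[0]+c*x-s*y,O[1]+s*x+c*y,z]
E
python3 - <<'E'
from go import *; from cr import *
np.set_printoptions(suppress=True,precision=1)
dt=grab('top');ds=grab('side','side1.png')
print('tray',plane(dt,[(295,249.5)],22),plane(dt,[(279.5,218),(311,218),(279.5,281),(313,281)],22))
g=cv2.cvtColor(dt['img'],cv2.COLOR_RGB2GRAY)
a=cv2.resize(dt['img'][235:285,345:425],None,fx=9,fy=9,interpolation=cv2.INTER_CUBIC);cv2.imwrite('pics/bar.png',a[:,:,::-1])
a=cv2.resize(ds['img'][150:260,350:480],None,fx=6,fy=5,interpolation=cv2.INTER_CUBIC);cv2.imwrite('pics/bars.png',a[:,:,::-1])
t=[518.7,-168.4,150]
print(proj(dt,[518.7,-168.4,119]),proj(ds,[518.7,-168.4,119]))
d,s,o=rel([518.7,-168.4,200],.21);print(d,s)
E
```

```text
tray [[536.9  54.6  22. ]] [[621.   97.6  22. ]
 [622.   12.8  22. ]
 [452.3  94.7  22. ]
 [453.5   5.3  22. ]]
[[382.6 257.6]] [[408.6 191.1]]
[ 0.4 -0.3  0. ] -1.437
```

View pics/bar.png

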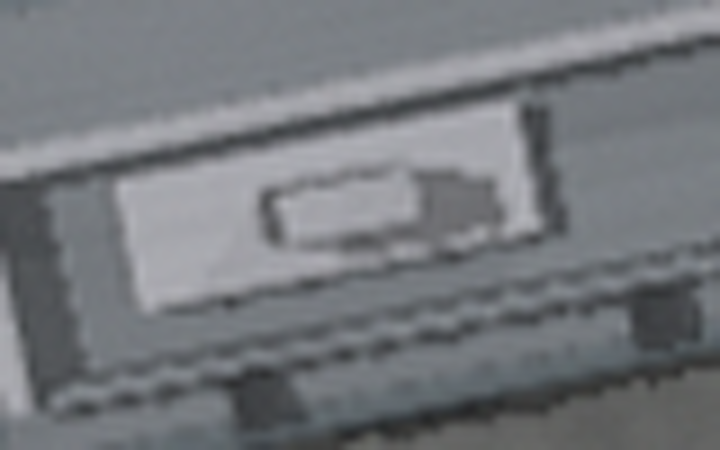

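View pics/bars.png

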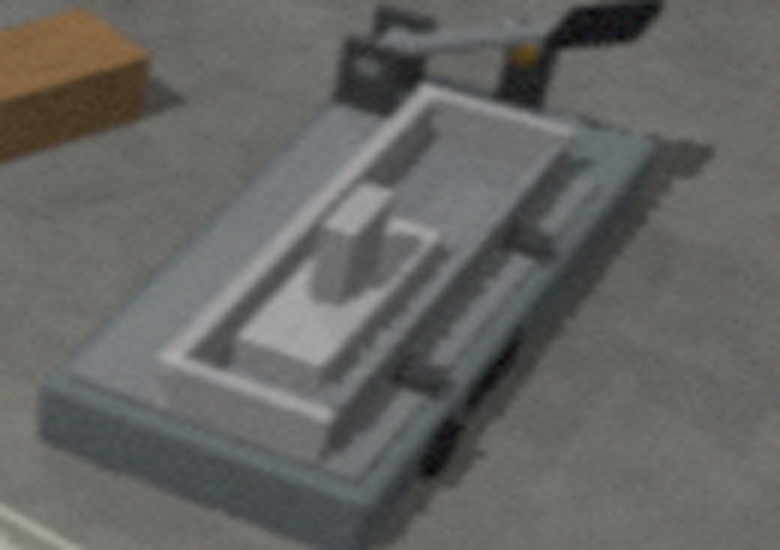

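Request:
play_rows(
  steps=[
    {"tx": 0.2, "ty": -0.15, "tz": 0, "spin": -0.8},
    {"tx": 0.2, "ty": -0.15, "tz": 0, "spin": -0.8},
    {"tx": 0.2, "ty": -0.15, "tz": 0, "spin": -0.8},
    {"tx": 0.2, "ty": -0.15, "tz": 0, "spin": -0.8},
    {"tx": 0.2, "ty": -0.15, "tz": 0, "spin": -0.8},
  ],
  jaw=0.6,
  force=60,
)

```text
clock: 0.98
ee_pos: [351.1, -376.0, 231.7]
eef_rot: [0.838, 0.546, 0.0, 0.0]
wrist_force: [-0.6, -1.6, -0.2]
opening: 0.602
```

Run:
```python
from go import *
d,s,o=rel([519.5,-170.5,190],.21);print(d,s,o['ee_pos'],o['clock'],o['opening'])
```

```text
[0.256  0.0708 0.0419] -0.627 [ 351.14785805 -376.01629253  231.72769815] 0.975 0.6020962933024383
```

Request:
play_rows(
  steps=[
    {"tx": 0.256, "ty": 0.071, "tz": 0.04, "spin": -0.627},
    {"tx": 0.256, "ty": 0.071, "tz": 0.04, "spin": -0.627},
    {"tx": 0.256, "ty": 0.071, "tz": 0.04, "spin": -0.627},
    {"tx": 0.256, "ty": 0.071, "tz": 0.04, "spin": -0.627},
    {"tx": 0.256, "ty": 0.071, "tz": 0.04, "spin": -0.627},
  ],
)

```text
clock: 1.6
ee_pos: [520.8, -172.5, 190.8]
eef_rot: [0.631, 0.776, 0.001, -0.0]
wrist_force: [-0.4, -0.1, -0.6]
opening: 0.602
```

Run:
```python
from go import *
grab('top','t2.png');ds=grab('side')
cv2.imwrite('pics/s2.png',cv2.resize(ds['img'][100:270,330:500],None,fx=4,fy=3.5)[:,:,::-1])
d,s,o=rel([519.5,-170.5,88],.21);print(d,s,o['ee_pos'],o['clock'],o['opening'],o['q'].round(2))
```

```text
[3.300e-03 1.000e-04 1.029e-01] -0.007 [ 520.0623742  -173.91118696  190.90364578] 1.7 0.602315471999061 [ 0.66  0.36 -0.48  1.83  0.2   0.99  0.3 ]
```

View pics/s2.png

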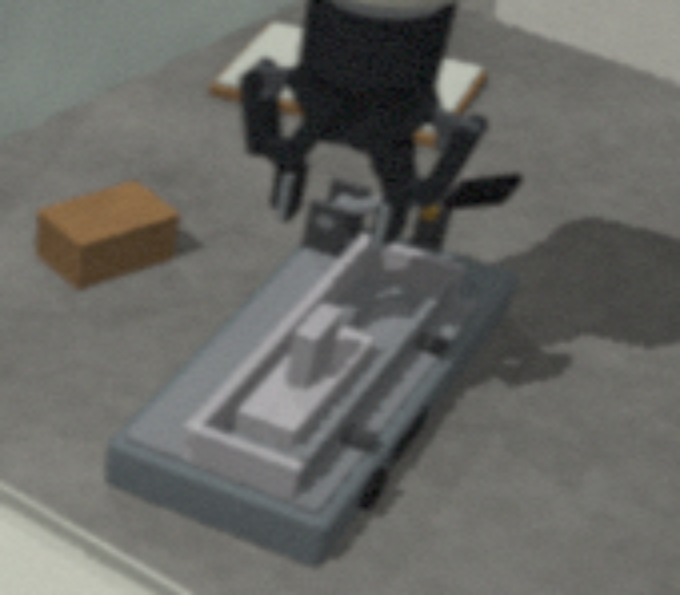

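Request:
play_rows(
  steps=[
    {"tx": 0.003, "tz": 0.05, "spin": -0.007},
    {"tx": 0.003, "tz": 0.08, "spin": -0.007},
    {"tx": 0.003, "tz": 0.1, "spin": -0.007},
    {"tx": 0.003, "tz": 0.103, "spin": -0.007},
    {"tx": 0.003, "tz": 0.103, "spin": -0.007},
  ],
)

```text
invalid input
```

Request:
play_rows(
  steps=[
    {"tz": 0},
    {"tz": 0},
    {"tz": 0},
    {"tz": 0},
    {"tz": 0},
  ],
  jaw=0,
  force=60,
)

```text
invalid input
```

Request:
play_rows(
  steps=[
    {"tz": -0.02},
    {"tz": -0.04},
    {"tz": -0.04},
    {"tz": -0.04},
  ],
)

```text
invalid input
```

Run:
```python
from go import *
ds=grab('side')
cv2.imwrite('pics/s3.png',cv2.resize(ds['img'][100:270,330:500],None,fx=4,fy=3.5)[:,:,::-1])
d,s,o=rel([519.5,-170.5,88],.21);print(d,s,o['ee_pos'],o['clock'],o['opening'],o['wrist_force'],o['ft_torque'])
```

```text
[0.0049 0.0013 0.1031] -0.009 [ 519.19978567 -175.57700439  191.06321105] 1.75 0.6009907780369467 [-0.4574271   0.23823268 -0.35345949] [-0.01312341  0.02100882 -0.03472732]
```

View pics/s3.png

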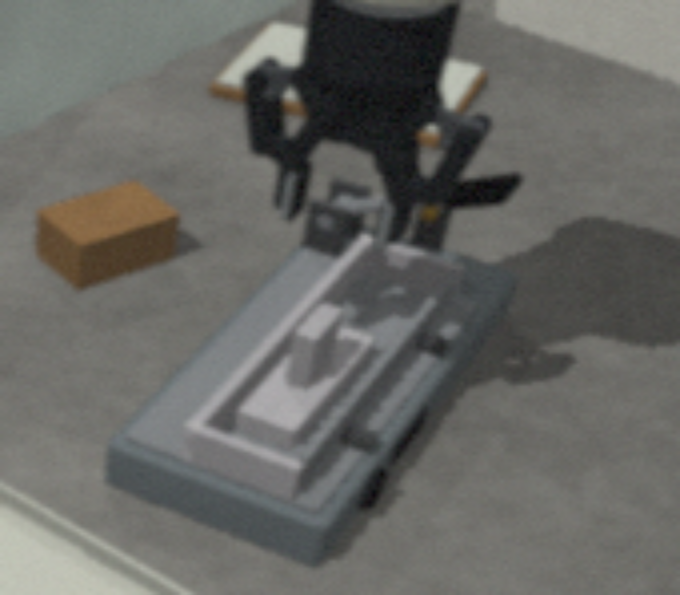

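Request:
play_rows(
  steps=[
    {"tx": 0, "ty": 0, "tz": 0, "spin": 0},
    {"tx": 0, "ty": 0, "tz": 0, "spin": 0},
  ],
)

```text
clock: 2.0
ee_pos: [518.5, -177.3, 191.5]
eef_rot: [0.634, 0.774, -0.0, 0.0]
wrist_force: [0.8, -0.2, 0.1]
opening: 0.597
```

Run:
```python
from go import *
d,s,o=rel([519.5,-170.5,88],.21);print(d,s,o['ee_pos'],o['clock'],o['dq'])
```

```text
[0.0065 0.0023 0.1035] -0.012 [ 518.5404841  -177.25340989  191.47094384] 2.0 [-0.00570691  0.00040887 -0.00350157 -0.00032118  0.00021572 -0.0002355
 -0.00158687]
```

Request:
play_rows(
  steps=[
    {"tx": 0.0065, "ty": 0.002, "tz": 0.05, "spin": -0.012},
    {"tx": 0.0065, "ty": 0.002, "tz": 0.08, "spin": -0.012},
    {"tx": 0.0065, "ty": 0.002, "tz": 0.1, "spin": -0.012},
    {"tx": 0.0065, "ty": 0.002, "tz": 0.103, "spin": -0.012},
    {"tx": 0.0065, "ty": 0.002, "tz": 0.103, "spin": -0.012},
  ],
)

```text
clock: 2.62
ee_pos: [519.9, -169.8, 88.9]
eef_rot: [0.629, 0.778, 0.0, 0.0]
wrist_force: [0.1, 0.2, 0.8]
opening: 0.599
```

Request:
play_rows(
  steps=[
    {"tx": 0, "ty": 0, "tz": 0, "spin": 0},
    {"tx": 0, "ty": 0, "tz": 0, "spin": 0},
    {"tx": 0, "ty": 0, "tz": 0, "spin": 0},
    {"tx": 0, "ty": 0, "tz": 0, "spin": 0},
    {"tx": 0, "ty": 0, "tz": 0, "spin": 0},
  ],
  jaw=0,
  force=60,
)

```text
clock: 3.25
ee_pos: [519.8, -169.5, 88.6]
eef_rot: [0.628, 0.778, -0.0, 0.0]
wrist_force: [-2.5, 0.5, 6.8]
opening: 0.178
```

Run:
```python
from go import *
ds=grab('side')
cv2.imwrite('pics/s4.png',cv2.resize(ds['img'][100:270,330:500],None,fx=4,fy=3.5)[:,:,::-1])
d,s,o=rel([519.5,-170.5,88],.21);print(d,s,o['ee_pos'],o['clock'],o['opening'],o['wrist_force'],o['ft_torque'])
```

```text
[-0.0009 -0.0005  0.0006] 0.002 [ 519.7716935  -169.49507182   88.59105344] 3.3 0.18020256709425783 [-2.35348685 -0.03586919  7.04973348] [-0.086627    0.42934458 -0.04107243]
```

View pics/s4.png

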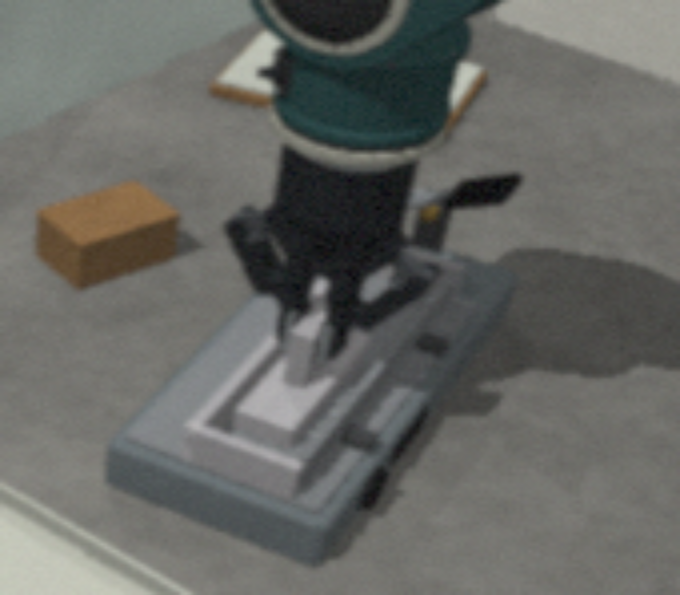

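Request:
play_rows(
  steps=[
    {"tx": 0, "ty": 0, "tz": -0.03, "spin": 0},
    {"tx": 0, "ty": 0, "tz": -0.07, "spin": 0},
    {"tx": 0, "ty": 0, "tz": -0.08, "spin": 0},
    {"tx": 0, "ty": 0, "tz": -0.08, "spin": 0},
  ],
)

```text
clock: 3.8
ee_pos: [519.7, -169.5, 168.2]
eef_rot: [0.628, 0.778, -0.0, 0.0]
wrist_force: [-1.0, 0.0, -2.6]
opening: 0.176
```

Request:
play_rows(
  steps=[
    {"tx": 0.05, "ty": 0.015, "tz": 0, "spin": -0.16},
    {"tx": 0.1, "ty": 0.03, "tz": 0, "spin": -0.32},
    {"tx": 0.15, "ty": 0.045, "tz": 0, "spin": -0.48},
    {"tx": 0.2, "ty": 0.06, "tz": 0, "spin": -0.64},
    {"tx": 0.214, "ty": 0.063, "tz": 0, "spin": -0.75},
  ],
)

```text
clock: 4.42
ee_pos: [535.4, 56.7, 167.0]
eef_rot: [0.296, 0.955, 0.001, -0.001]
wrist_force: [0.5, -0.8, -2.5]
opening: 0.177
```

Request:
play_rows(
  steps=[
    {"tx": 0, "ty": 0, "tz": 0, "spin": -0.16},
    {"tx": 0, "ty": 0, "tz": 0, "spin": -0.32},
    {"tx": 0, "ty": 0, "tz": 0, "spin": -0.48},
    {"tx": 0, "ty": 0, "tz": 0, "spin": -0.62},
    {"tx": 0, "ty": 0, "tz": 0, "spin": -0.64},
  ],
)

```text
clock: 5.05
ee_pos: [535.6, 53.0, 166.9]
eef_rot: [-0.016, 1.0, 0.0, -0.001]
wrist_force: [-0.4, 0.1, -2.4]
opening: 0.177
```

Request:
play_rows(
  steps=[
    {"tx": 0, "ty": 0, "tz": 0, "spin": 0},
    {"tx": 0, "ty": 0, "tz": 0, "spin": 0},
  ],
)

```text
clock: 5.3
ee_pos: [536.2, 53.1, 168.0]
eef_rot: [-0.015, 1.0, 0.0, -0.0]
wrist_force: [1.2, -0.2, -1.7]
opening: 0.174
```

Run:
```python
from go import *
dt=grab('top');ds=grab('side')
cv2.imwrite('pics/s5.png',np.hstack([cv2.resize(ds['img'][100:350,240:440],(400,500)),cv2.resize(dt['img'][180:300,240:400],(400,500))])[:,:,::-1])
d,s,o=rel([537,53,43],1.6);print(d,s,o['ee_pos'],o['clock'],o['opening'],o['wrist_force'],o['ft_torque'])
```

```text
[-0.0008 -0.0002  0.1252] 0.001 [536.23067232  53.1532141  168.21453656] 5.4 0.17790950940058214 [ 0.18291656  0.64931968 -2.04040554] [-0.04870294 -0.03729762 -0.00339063]
```

View pics/s5.png

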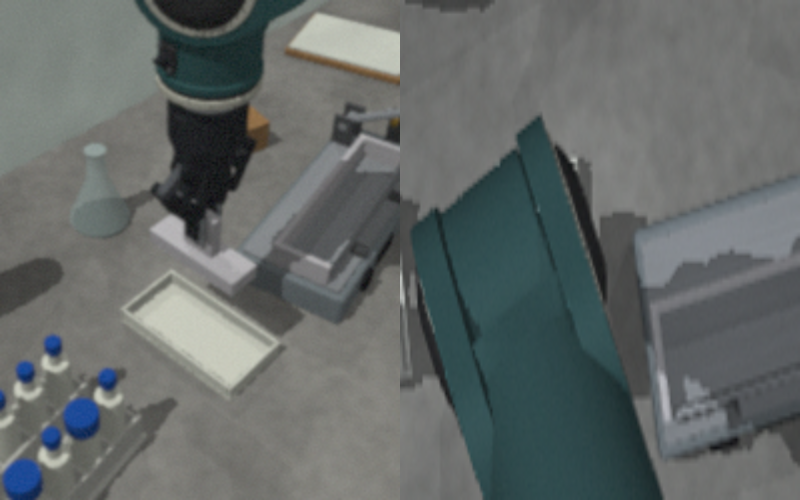

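Request:
play_rows(
  steps=[
    {"tx": 0, "ty": 0, "tz": 0.05, "spin": 0},
    {"tx": 0, "ty": 0, "tz": 0.09, "spin": 0},
    {"tx": 0, "ty": 0, "tz": 0.115, "spin": 0},
    {"tx": 0, "ty": 0, "tz": 0.122, "spin": 0},
    {"tx": 0, "ty": 0, "tz": 0.124, "spin": 0},
  ],
)

```text
clock: 6.02
ee_pos: [536.6, 53.3, 44.7]
eef_rot: [-0.015, 1.0, 0.0, 0.0]
wrist_force: [-0.1, 0.2, -0.8]
opening: 0.177
```

Request:
play_rows(
  steps=[
    {"tx": 0, "ty": 0, "tz": 0.001, "spin": 0},
    {"tx": 0, "ty": 0, "tz": 0.001, "spin": 0},
  ],
)

```text
clock: 6.28
ee_pos: [536.7, 53.0, 44.0]
eef_rot: [-0.015, 1.0, -0.0, 0.001]
wrist_force: [-0.2, 0.9, -1.8]
opening: 0.176
```

Run:
```python
from go import *
ds=grab('side')
cv2.imwrite('pics/s6.png',cv2.resize(ds['img'][150:350,240:440],(600,600))[:,:,::-1])
d,s,o=rel([537,53,43],1.6);print(d,s,o['ee_pos'],o['clock'],o['opening'],o['wrist_force'],o['ft_torque'])
```

```text
[-0.0004 -0.      0.0009] 0.002 [536.55989133  53.00441179  43.86703785] 6.325 0.1756578774802596 [-0.43376915 -0.31040194 -2.08884929] [ 0.00782133  0.05380346 -0.03439165]
```

View pics/s6.png

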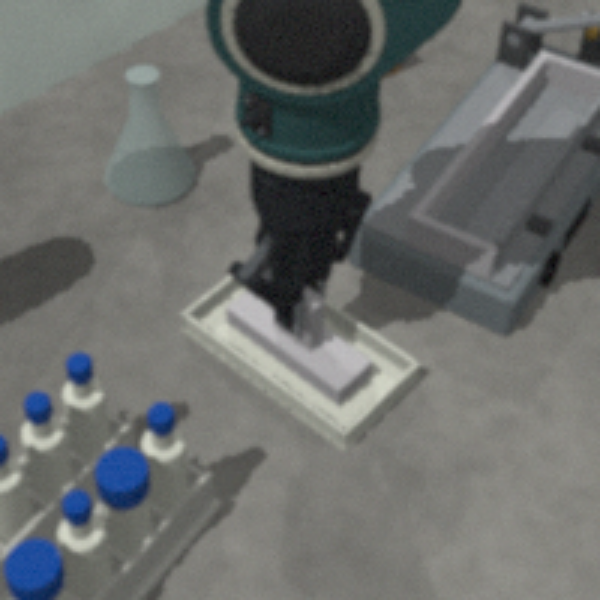

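Request:
play_rows(
  steps=[
    {"tx": 0, "ty": 0, "tz": 0.001, "spin": 0},
    {"tx": 0, "ty": 0, "tz": 0.002, "spin": 0},
    {"tx": 0, "ty": 0, "tz": 0.0025, "spin": 0},
  ],
)

```text
clock: 6.7
ee_pos: [536.5, 52.9, 42.5]
eef_rot: [-0.015, 1.0, -0.001, 0.0]
wrist_force: [-17.4, -7.1, 47.5]
opening: 0.178
```

Request:
play_rows(
  steps=[
    {"tx": 0, "ty": 0, "tz": 0, "spin": 0},
    {"tx": 0, "ty": 0, "tz": 0, "spin": 0},
    {"tx": 0, "ty": 0, "tz": 0, "spin": 0},
  ],
  jaw=0.6,
)

```text
clock: 7.08
ee_pos: [536.3, 53.1, 40.7]
eef_rot: [-0.016, 1.0, 0.0, -0.0]
wrist_force: [0.3, -0.5, -0.6]
opening: 0.598
```

Request:
play_rows(
  steps=[
    {"tx": 0, "ty": 0, "tz": -0.04, "spin": 0},
    {"tx": 0, "ty": 0, "tz": -0.1, "spin": 0},
    {"tx": 0, "ty": 0, "tz": -0.15, "spin": 0},
    {"tx": 0, "ty": 0, "tz": -0.16, "spin": 0},
    {"tx": 0, "ty": 0, "tz": -0.16, "spin": 0},
  ],
)

```text
clock: 7.7
ee_pos: [536.3, 52.8, 200.6]
eef_rot: [-0.015, 1.0, -0.0, 0.0]
wrist_force: [-0.6, -1.9, -0.7]
opening: 0.599
```

Run:
```python
from go import *
ds=grab('side')
cv2.imwrite('pics/s7.png',cv2.resize(ds['img'][150:350,240:440],(600,600))[:,:,::-1])
d,s,o=rel([494.7,260.2,200],.174);print(d,s,o['ee_pos'],o['clock'],o['opening'],o['wrist_force'],o['ft_torque'])
```

```text
[ 3.480e-02  2.086e-01 -2.000e-04] 1.428 [535.91602294  52.77469838 199.81328113] 7.75 0.5994656925923632 [0.06814399 0.38744885 0.78048034] [-0.02693774 -0.03471593 -0.02433122]
```

View pics/s7.png

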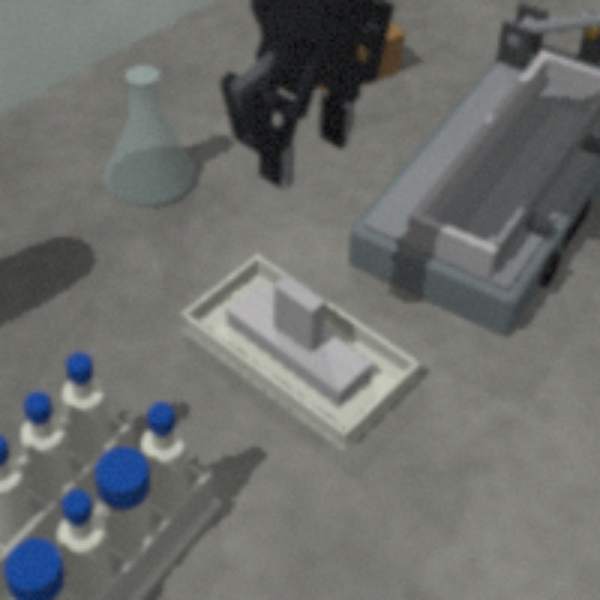

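Request:
play_rows(
  steps=[
    {"tx": 0.008, "ty": 0.05, "tz": 0, "spin": 0.16},
    {"tx": 0.017, "ty": 0.1, "tz": 0, "spin": 0.32},
    {"tx": 0.026, "ty": 0.155, "tz": 0, "spin": 0.48},
    {"tx": 0.035, "ty": 0.209, "tz": 0, "spin": 0.64},
    {"tx": 0.035, "ty": 0.209, "tz": 0, "spin": 0.8},
  ],
)

```text
clock: 8.38
ee_pos: [492.2, 265.1, 199.1]
eef_rot: [0.374, 0.927, -0.0, -0.002]
wrist_force: [0.6, -0.9, -1.3]
opening: 0.598
```

Request:
play_rows(
  steps=[
    {"tx": 0, "ty": 0, "tz": 0, "spin": 0.16},
    {"tx": 0, "ty": 0, "tz": 0, "spin": 0.32},
    {"tx": 0, "ty": 0, "tz": 0, "spin": 0.48},
    {"tx": 0, "ty": 0, "tz": 0, "spin": 0.62},
    {"tx": 0, "ty": 0, "tz": 0, "spin": 0.628},
  ],
)

```text
clock: 9.0
ee_pos: [494.2, 260.7, 199.3]
eef_rot: [0.643, 0.766, -0.001, -0.0]
wrist_force: [0.4, -0.0, -0.0]
opening: 0.603
```

Request:
play_rows(
  steps=[
    {"tx": 0, "ty": 0, "tz": 0, "spin": 0},
    {"tx": 0, "ty": 0, "tz": 0, "spin": 0},
  ],
)

```text
clock: 9.25
ee_pos: [494.7, 260.8, 200.4]
eef_rot: [0.642, 0.766, -0.0, -0.0]
wrist_force: [-0.3, 0.1, 0.1]
opening: 0.599
```

Run:
```python
from go import *
ds=grab('side')
cv2.imwrite('pics/s8.png',cv2.resize(ds['img'][200:400,180:380],(600,600))[:,:,::-1])
d,s,o=rel([494.7,260.2,72],.174);print(d,s,o['ee_pos'],o['clock'],o['opening'],o['wrist_force'],o['q'].round(2))
```

```text
[-6.000e-04 -1.000e-04  1.285e-01] 0.001 [494.72782989 260.81338309 200.54400958] 9.3 0.5997676344447022 [-0.45848454  0.01878894 -1.0897648 ] [-0.06  0.39 -0.6   1.8   0.26  1.03 -0.58]
```

View pics/s8.png

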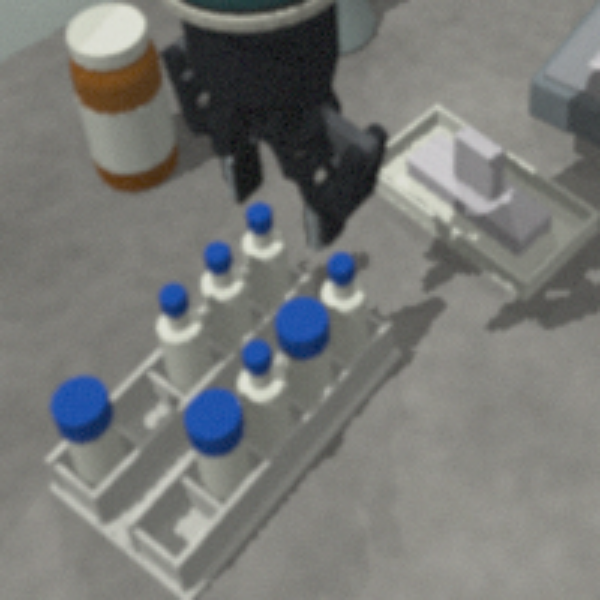

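Request:
play_rows(
  steps=[
    {"tx": -0.0006, "ty": 0, "tz": 0.04, "spin": 0},
    {"tx": -0.0006, "ty": 0, "tz": 0.08, "spin": 0},
    {"tx": -0.0006, "ty": 0, "tz": 0.115, "spin": 0},
    {"tx": -0.0006, "ty": 0, "tz": 0.13, "spin": 0},
    {"tx": -0.0006, "ty": 0, "tz": 0.1325, "spin": 0},
  ],
)

```text
clock: 9.93
ee_pos: [494.8, 260.3, 68.1]
eef_rot: [0.643, 0.766, -0.0, -0.0]
wrist_force: [0.1, 0.3, 0.5]
opening: 0.604
```

Run:
```python
from go import *
ds=grab('side');dt=grab('top','t9.png')
cv2.imwrite('pics/s9.png',cv2.resize(ds['img'][200:400,180:380],(600,600))[:,:,::-1])
d,s,o=rel([494.7,260.2,68],.174);print(d,s,o['ee_pos'],o['clock'],o['opening'],o['wrist_force'])
```

```text
[-0.0003 -0.0007  0.0012] 0.0 [495.32676907 260.62895449  69.16662472] 10.025 0.5971010634908355 [0.31669358 0.73268648 0.42021284]
```

View pics/s9.png

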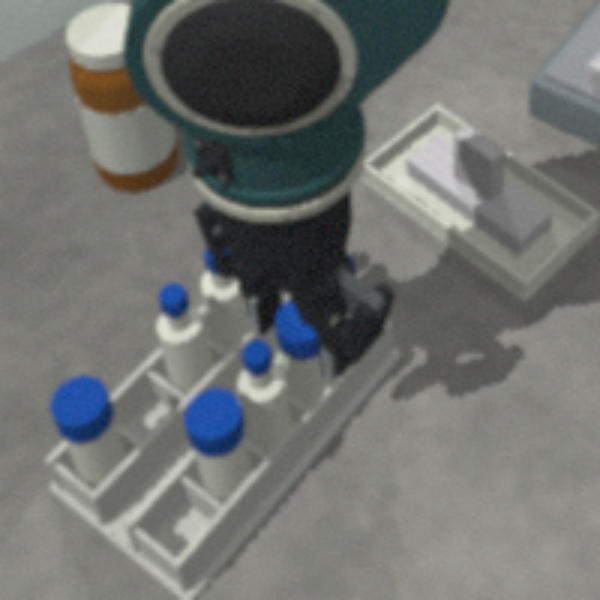

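Request:
play_rows(
  steps=[
    {"tx": 0, "ty": 0, "tz": 0, "spin": 0},
    {"tx": 0, "ty": 0, "tz": 0, "spin": 0},
    {"tx": 0, "ty": 0, "tz": 0, "spin": 0},
    {"tx": 0, "ty": 0, "tz": 0, "spin": 0},
  ],
  jaw=0,
  force=45,
)

```text
clock: 10.52
ee_pos: [495.3, 260.6, 69.5]
eef_rot: [0.643, 0.766, 0.001, 0.0]
wrist_force: [-2.0, -0.3, 7.3]
opening: 0.384
```

Request:
play_rows(
  steps=[
    {"tx": 0, "ty": 0, "tz": -0.015, "spin": 0},
    {"tx": 0, "ty": 0, "tz": -0.04, "spin": 0},
    {"tx": 0, "ty": 0, "tz": -0.08, "spin": 0},
    {"tx": 0, "ty": 0, "tz": -0.12, "spin": 0},
    {"tx": 0, "ty": 0, "tz": -0.135, "spin": 0},
  ],
)

```text
clock: 11.15
ee_pos: [495.5, 260.8, 206.7]
eef_rot: [0.643, 0.766, 0.002, 0.001]
wrist_force: [0.2, 0.0, -0.3]
opening: 0.387
```

Request:
play_rows(
  steps=[
    {"tx": 0, "ty": 0, "tz": 0, "spin": 0},
    {"tx": 0, "ty": 0, "tz": 0, "spin": 0},
  ],
)

```text
clock: 11.4
ee_pos: [494.4, 259.9, 202.3]
eef_rot: [0.643, 0.766, -0.001, -0.0]
wrist_force: [-0.1, 0.0, -1.3]
opening: 0.386
```

Run:
```python
from go import *; from cr import *
ds=grab('side')
cv2.imwrite('pics/s10.png',cv2.resize(ds['img'][150:400,180:380],(480,600))[:,:,::-1])
d,s,o=rel(cr(0,-60,200),.213);print(d,s,cr(0,-60,200),o['ee_pos'],o['clock'],o['opening'],o['wrist_force'],o['ft_torque'])
```

```text
[-0.5167 -0.0388  0.0024] -0.039 [np.float64(545.6835830072173), np.float64(-255.64406808961184), 200] [494.38194945 259.9516021  202.16794355] 11.45 0.3844753013657454 [ 0.21754849 -0.51503    -0.44035617] [-0.02392287 -0.01162112 -0.00089318]
```

View pics/s10.png

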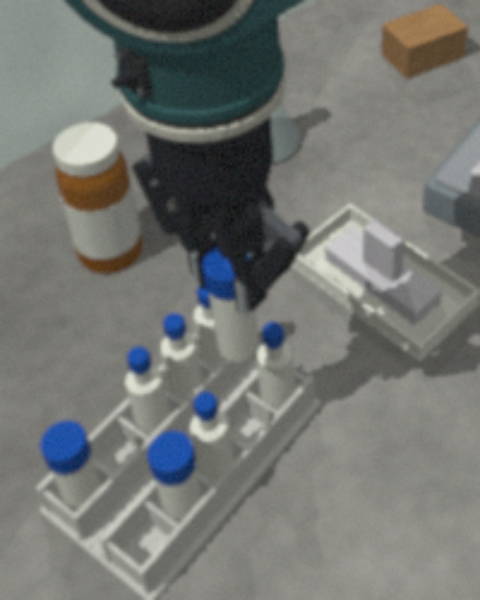

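Request:
play_rows(
  steps=[
    {"tx": -0.03, "ty": -0.002, "tz": 0, "spin": 0},
    {"tx": -0.08, "ty": -0.006, "tz": 0, "spin": -0.01},
    {"tx": -0.13, "ty": -0.01, "tz": 0, "spin": -0.02},
    {"tx": -0.18, "ty": -0.014, "tz": 0, "spin": -0.02},
    {"tx": -0.23, "ty": -0.017, "tz": 0, "spin": -0.02},
  ],
)

```text
clock: 12.08
ee_pos: [517.5, 29.2, 202.4]
eef_rot: [0.635, 0.772, -0.0, -0.001]
wrist_force: [0.8, 0.9, -0.3]
opening: 0.385
```

Request:
play_rows(
  steps=[
    {"tx": -0.05, "ty": -0.004, "tz": 0, "spin": -0.01},
    {"tx": -0.1, "ty": -0.008, "tz": 0, "spin": -0.019},
    {"tx": -0.15, "ty": -0.012, "tz": 0, "spin": -0.019},
    {"tx": -0.2, "ty": -0.015, "tz": 0, "spin": -0.019},
    {"tx": -0.24, "ty": -0.018, "tz": 0, "spin": -0.019},
  ],
)

```text
clock: 12.7
ee_pos: [546.1, -210.2, 202.0]
eef_rot: [0.628, 0.778, -0.0, -0.001]
wrist_force: [0.2, 1.0, -0.8]
opening: 0.381
```

Request:
play_rows(
  steps=[
    {"tx": -0.03, "ty": -0.003, "tz": 0, "spin": 0},
    {"tx": -0.04, "ty": -0.004, "tz": 0, "spin": 0},
    {"tx": -0.04, "ty": -0.004, "tz": 0, "spin": 0},
    {"tx": -0.04, "ty": -0.004, "tz": 0, "spin": 0},
  ],
)

```text
clock: 13.2
ee_pos: [551.2, -246.6, 203.1]
eef_rot: [0.627, 0.779, 0.0, -0.0]
wrist_force: [-0.4, 0.4, -0.5]
opening: 0.384
```

Run:
```python
from go import *; from cr import *
ds=grab('side')
cv2.imwrite('pics/s11.png',cv2.resize(ds['img'][80:270,330:520],(600,600))[:,:,::-1])
d,s,o=rel(cr(0,-60,111),.213);print(d,s,o['ee_pos'],o['clock'],o['opening'],o['wrist_force'],o['ft_torque'])
```

```text
[-0.0076 -0.0073  0.0922] 0.002 [ 551.2583633 -246.7069355  203.2295509] 13.25 0.3870229749420992 [-1.19046647 -0.03878915 -1.17359389] [-0.00883388 -0.00452926  0.02434892]
```

View pics/s11.png

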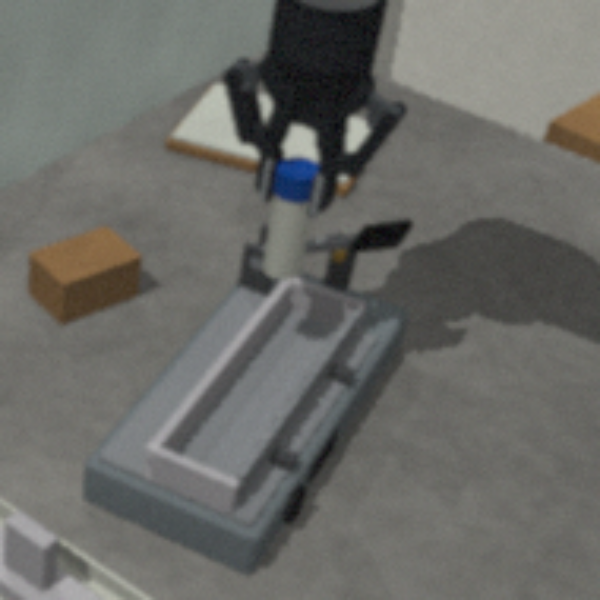

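Request:
play_rows(
  steps=[
    {"tx": -0.0076, "ty": -0.0088, "tz": 0.01, "spin": 0.002},
    {"tx": -0.0076, "ty": -0.0088, "tz": 0.03, "spin": 0.002},
    {"tx": -0.0076, "ty": -0.0088, "tz": 0.04, "spin": 0.002},
    {"tx": -0.0076, "ty": -0.0088, "tz": 0.045, "spin": 0.002},
    {"tx": -0.0076, "ty": -0.0088, "tz": 0.045, "spin": 0.002},
  ],
)

```text
clock: 13.88
ee_pos: [544.1, -257.3, 158.2]
eef_rot: [0.629, 0.778, 0.0, -0.0]
wrist_force: [-0.4, -0.9, -0.6]
opening: 0.385
```

Request:
play_rows(
  steps=[
    {"tx": 0, "ty": 0, "tz": 0.015, "spin": 0},
    {"tx": 0, "ty": 0, "tz": 0.03, "spin": 0},
    {"tx": 0, "ty": 0, "tz": 0.04, "spin": 0},
    {"tx": 0, "ty": 0, "tz": 0.042, "spin": 0},
    {"tx": 0, "ty": 0, "tz": 0.042, "spin": 0},
  ],
)

```text
clock: 14.5
ee_pos: [544.2, -257.4, 116.3]
eef_rot: [0.629, 0.778, 0.0, -0.0]
wrist_force: [-0.1, -1.6, -1.0]
opening: 0.387
```

Run:
```python
from go import *; from cr import *
ds=grab('side')
cv2.imwrite('pics/s12.png',cv2.resize(ds['img'][100:270,350:480],(500,650))[:600,:,::-1])
d,s,o=rel(cr(-1.5,-60,111),.213);print(d,s,o['ee_pos'],o['clock'],o['opening'],o['wrist_force'],o['ft_torque'])
```

```text
[0.0015 0.0002 0.0056] -0.002 [ 544.30449882 -257.43922227  116.55693636] 14.55 0.38630271867116445 [-0.18180248  0.29927846 -0.51860476] [-0.02623431  0.03723337  0.0011653 ]
```

View pics/s12.png

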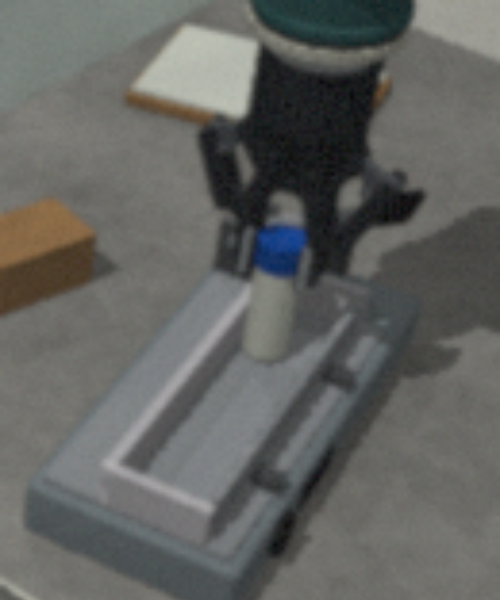

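Request:
play_rows(
  steps=[
    {"tx": 0.0015, "ty": 0, "tz": 0.002, "spin": 0},
    {"tx": 0.0015, "ty": 0, "tz": 0.0035, "spin": 0},
    {"tx": 0.0015, "ty": 0, "tz": 0.0045, "spin": 0},
    {"tx": 0.0015, "ty": 0, "tz": 0.0045, "spin": 0},
  ],
)

```text
clock: 15.05
ee_pos: [543.8, -255.9, 111.7]
eef_rot: [0.629, 0.778, 0.0, -0.0]
wrist_force: [0.7, -0.0, -1.3]
opening: 0.385
```

Request:
play_rows(
  steps=[
    {"tx": 0, "ty": 0, "tz": 0.0008, "spin": 0},
    {"tx": 0, "ty": 0, "tz": 0.0008, "spin": 0},
  ],
)

```text
clock: 15.3
ee_pos: [544.0, -256.2, 111.5]
eef_rot: [0.629, 0.778, -0.0, 0.0]
wrist_force: [-2.6, -0.2, 7.9]
opening: 0.385
```

Request:
play_rows(
  steps=[
    {"tx": 0, "ty": 0, "tz": 0, "spin": 0},
    {"tx": 0, "ty": 0, "tz": 0, "spin": 0},
    {"tx": 0, "ty": 0, "tz": 0, "spin": 0},
  ],
  jaw=0.6,
)

```text
clock: 15.68
ee_pos: [543.8, -255.9, 110.9]
eef_rot: [0.629, 0.778, 0.0, -0.0]
wrist_force: [-0.3, -0.6, 0.0]
opening: 0.602
```

Request:
play_rows(
  steps=[
    {"tx": 0, "ty": 0, "tz": -0.02, "spin": 0},
    {"tx": 0, "ty": 0, "tz": -0.06, "spin": 0},
    {"tx": 0, "ty": 0, "tz": -0.1, "spin": 0},
    {"tx": 0, "ty": 0, "tz": -0.11, "spin": 0},
    {"tx": 0, "ty": 0, "tz": -0.11, "spin": 0},
  ],
)

```text
clock: 16.3
ee_pos: [544.0, -256.0, 222.1]
eef_rot: [0.629, 0.778, 0.0, 0.001]
wrist_force: [0.9, 0.2, -0.7]
opening: 0.6
```

Run:
```python
from go import *; from cr import *
ds=grab('side')
cv2.imwrite('pics/s13.png',cv2.resize(ds['img'][80:270,330:520],(600,600))[:,:,::-1])
d,s,o=rel([480.6,338.8,220],.174);print(d,s,o['ee_pos'],o['clock'],o['opening'],o['wrist_force'])
```

```text
[0.5947 0.0629 0.0009] 0.037 [ 543.56474961 -255.91289775  220.94265635] 16.35 0.5998211293007274 [-0.64233174 -0.58488065  0.45213332]
```

View pics/s13.png

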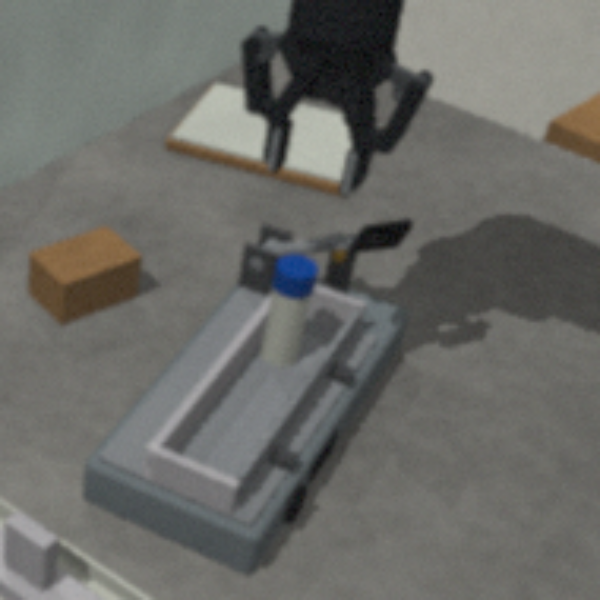

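Request:
play_rows(
  steps=[
    {"tx": 0.06, "ty": 0.006, "tz": 0, "spin": 0.02},
    {"tx": 0.12, "ty": 0.012, "tz": 0, "spin": 0.037},
    {"tx": 0.18, "ty": 0.019, "tz": 0, "spin": 0.037},
    {"tx": 0.24, "ty": 0.025, "tz": 0, "spin": 0.037},
    {"tx": 0.3, "ty": 0.032, "tz": 0, "spin": 0.037},
  ],
)

```text
clock: 16.98
ee_pos: [511.2, 45.9, 220.1]
eef_rot: [0.643, 0.766, -0.0, -0.001]
wrist_force: [0.9, 0.1, 0.1]
opening: 0.6
```

Request:
play_rows(
  steps=[
    {"tx": 0.06, "ty": 0.008, "tz": 0, "spin": 0},
    {"tx": 0.12, "ty": 0.015, "tz": 0, "spin": 0},
    {"tx": 0.18, "ty": 0.022, "tz": 0, "spin": 0},
    {"tx": 0.24, "ty": 0.031, "tz": 0, "spin": 0},
    {"tx": 0.29, "ty": 0.042, "tz": 0, "spin": 0},
  ],
)

```text
clock: 17.6
ee_pos: [502.4, 339.1, 219.9]
eef_rot: [0.643, 0.766, -0.001, -0.0]
wrist_force: [1.0, 0.0, 0.3]
opening: 0.6
```

Request:
play_rows(
  steps=[
    {"tx": 0, "ty": 0, "tz": 0, "spin": 0},
    {"tx": 0, "ty": 0, "tz": 0, "spin": 0},
    {"tx": 0, "ty": 0, "tz": 0, "spin": 0},
  ],
)

```text
clock: 17.98
ee_pos: [503.7, 335.7, 220.6]
eef_rot: [0.644, 0.765, -0.0, 0.0]
wrist_force: [0.2, -0.5, -0.0]
opening: 0.596
```

```bash
python3 - <<'E'
from go import *; from cr import *
d,s,o=rel([480.6,338.8,69],.174);print(d,s,o['ee_pos'],o['clock'],o['opening'],o['wrist_force'])
E
python3 m.py | head -9 | grep -v "top 3"
```

```text
[ 0.0071 -0.0222  0.1516] -0.002 [503.72077027 335.70914999 220.60300588] 17.975 0.5964367941604216 [ 0.18074303 -0.54739713 -0.0287978 ]
top 27 [167.  242.4] False [549.5 376.3 110. ]
top 149 [419.1 248.1] True [ 543.5 -264.3   98. ]
top 150 [182.1 269.8] True [480.7 338.5  98. ]
side 152 [422.6 166.8] False [ 559.6 -287.3  110. ]
```

Request:
play_rows(
  steps=[
    {"tx": 0.007, "ty": -0.022, "tz": 0.02, "spin": -0.002},
    {"tx": 0.007, "ty": -0.022, "tz": 0.04, "spin": -0.002},
    {"tx": 0.007, "ty": -0.022, "tz": 0.05, "spin": -0.002},
    {"tx": 0.007, "ty": -0.022, "tz": 0.05, "spin": -0.002},
  ],
)

```text
clock: 18.58
ee_pos: [480.9, 339.6, 170.5]
eef_rot: [0.643, 0.766, -0.0, -0.0]
wrist_force: [0.4, 0.3, -0.6]
opening: 0.602
```

Run:
```python
from go import *; from cr import *
d,s,o=rel([480.6,338.8,69],.174);print(d,s,o['ee_pos'],o['clock'],o['opening'],o['wrist_force'])
dt=grab('top'); print(plane(dt,[(419.1,248.1)],142),cr(0,-60,142))
```

```text
[-0.0008 -0.0004  0.1015] 0.001 [480.9131756  339.64871483 170.45531302] 18.575 0.6018549159527714 [ 0.44655992  0.34938012 -0.57397859]
[[ 542.92197652 -255.6497114   142.        ]] [np.float64(545.6835830072173), np.float64(-255.64406808961184), 142]
```

Request:
play_rows(
  steps=[
    {"tx": -0.0008, "ty": 0, "tz": 0.03, "spin": 0},
    {"tx": -0.0008, "ty": 0, "tz": 0.07, "spin": 0},
    {"tx": -0.0008, "ty": 0, "tz": 0.09, "spin": 0},
    {"tx": -0.0008, "ty": 0, "tz": 0.1, "spin": 0},
    {"tx": -0.0008, "ty": 0, "tz": 0.1015, "spin": 0},
  ],
)

```text
clock: 19.25
ee_pos: [480.9, 339.7, 69.9]
eef_rot: [0.642, 0.767, 0.0, -0.0]
wrist_force: [-0.1, 0.8, 0.2]
opening: 0.6
```

Request:
play_rows(
  steps=[
    {"tx": 0, "ty": 0, "tz": 0, "spin": 0},
    {"tx": 0, "ty": 0, "tz": 0, "spin": 0},
    {"tx": 0, "ty": 0, "tz": 0, "spin": 0},
    {"tx": 0, "ty": 0, "tz": 0, "spin": 0},
  ],
  jaw=0,
  force=45,
)

```text
clock: 19.75
ee_pos: [481.0, 339.8, 70.6]
eef_rot: [0.642, 0.767, 0.001, 0.0]
wrist_force: [-2.8, -0.4, 6.5]
opening: 0.384
```

Request:
play_rows(
  steps=[
    {"tx": 0, "ty": 0, "tz": -0.015, "spin": 0},
    {"tx": 0, "ty": 0, "tz": -0.04, "spin": 0},
    {"tx": 0, "ty": 0, "tz": -0.08, "spin": 0},
    {"tx": 0, "ty": 0, "tz": -0.12, "spin": 0},
    {"tx": 0, "ty": 0, "tz": -0.135, "spin": 0},
  ],
)

```text
clock: 20.38
ee_pos: [481.2, 339.9, 207.7]
eef_rot: [0.642, 0.767, 0.002, 0.001]
wrist_force: [-0.3, 0.2, -1.9]
opening: 0.382
```

Request:
play_rows(
  steps=[
    {"tx": 0, "ty": 0, "tz": 0, "spin": 0},
    {"tx": 0, "ty": 0, "tz": 0, "spin": 0},
    {"tx": 0, "ty": 0, "tz": 0, "spin": 0},
  ],
)

```text
clock: 20.75
ee_pos: [480.3, 339.0, 203.3]
eef_rot: [0.642, 0.767, -0.001, -0.0]
wrist_force: [0.6, 1.1, -1.4]
opening: 0.383
```

Run:
```python
from go import *; from cr import *
ds=grab('side')
cv2.imwrite('pics/s14.png',cv2.resize(ds['img'][150:400,180:380],(480,600))[:,:,::-1])
d,s,o=rel(cr(-1,0,200),.213);print(d,s,o['ee_pos'],o['clock'],o['opening'],o['wrist_force'],o['ft_torque'])
```

```text
[-0.5371 -0.0431  0.0038] -0.037 [480.3362498  339.10533262 203.52497691] 20.8 0.3856206285699006 [-0.09534692 -0.24592184 -0.73339495] [ 0.04166588 -0.06649728 -0.03205109]
```

View pics/s14.png

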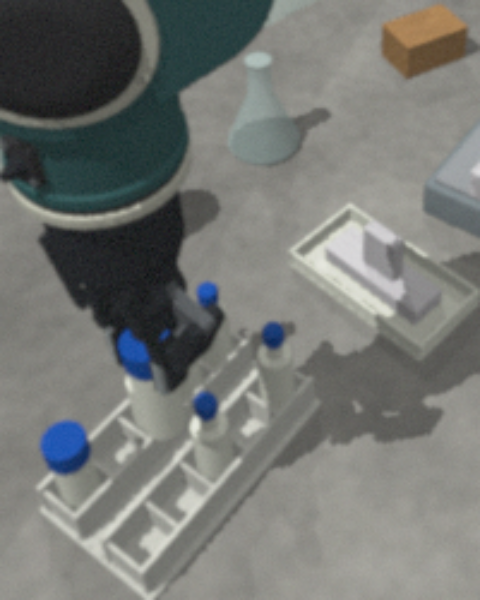

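Request:
play_rows(
  steps=[
    {"tx": -0.03, "ty": -0.002, "tz": 0, "spin": 0},
    {"tx": -0.08, "ty": -0.006, "tz": 0, "spin": -0.01},
    {"tx": -0.13, "ty": -0.01, "tz": 0, "spin": -0.02},
    {"tx": -0.18, "ty": -0.014, "tz": 0, "spin": -0.02},
    {"tx": -0.23, "ty": -0.018, "tz": 0, "spin": -0.02},
  ],
)

```text
clock: 21.42
ee_pos: [503.0, 108.1, 204.1]
eef_rot: [0.634, 0.773, -0.0, -0.0]
wrist_force: [1.0, 0.1, -1.3]
opening: 0.385
```

Request:
play_rows(
  steps=[
    {"tx": -0.05, "ty": -0.004, "tz": 0, "spin": -0.01},
    {"tx": -0.1, "ty": -0.008, "tz": 0, "spin": -0.017},
    {"tx": -0.15, "ty": -0.012, "tz": 0, "spin": -0.017},
    {"tx": -0.2, "ty": -0.016, "tz": 0, "spin": -0.017},
    {"tx": -0.25, "ty": -0.02, "tz": 0, "spin": -0.017},
  ],
)

```text
clock: 22.05
ee_pos: [532.2, -141.0, 204.1]
eef_rot: [0.628, 0.778, -0.0, -0.0]
wrist_force: [0.7, 0.1, -1.7]
opening: 0.386
```

Request:
play_rows(
  steps=[
    {"tx": -0.03, "ty": -0.003, "tz": 0, "spin": 0},
    {"tx": -0.05, "ty": -0.004, "tz": 0, "spin": 0},
    {"tx": -0.055, "ty": -0.005, "tz": 0, "spin": 0},
    {"tx": -0.055, "ty": -0.005, "tz": 0, "spin": 0},
    {"tx": -0.055, "ty": -0.005, "tz": 0, "spin": 0},
  ],
)

```text
clock: 22.68
ee_pos: [539.2, -192.9, 204.6]
eef_rot: [0.627, 0.779, 0.0, -0.0]
wrist_force: [0.7, -0.2, -1.0]
opening: 0.384
```

Run:
```python
from go import *; from cr import *
d,s,o=rel(cr(-1,0,112),.213);print(d,s,o['ee_pos'],o['clock'],o['opening'],o['wrist_force'],o['ft_torque'])
```

```text
[-0.0027 -0.0079  0.0926] 0.002 [ 539.15082348 -192.90245907  204.55604194] 22.675 0.38394297837373026 [ 0.66805817 -0.23376638 -0.99493889] [ 0.0165416  -0.09335884 -0.0233564 ]
```

Request:
play_rows(
  steps=[
    {"tx": -0.0027, "ty": -0.008, "tz": 0.01, "spin": 0.002},
    {"tx": -0.0027, "ty": -0.008, "tz": 0.03, "spin": 0.002},
    {"tx": -0.0027, "ty": -0.008, "tz": 0.04, "spin": 0.002},
    {"tx": -0.0027, "ty": -0.008, "tz": 0.045, "spin": 0.002},
    {"tx": -0.0027, "ty": -0.008, "tz": 0.045, "spin": 0.002},
  ],
)

```text
clock: 23.3
ee_pos: [531.8, -198.4, 159.4]
eef_rot: [0.629, 0.778, 0.0, -0.0]
wrist_force: [-0.1, 0.2, -0.9]
opening: 0.388
```

Request:
play_rows(
  steps=[
    {"tx": 0, "ty": 0, "tz": 0.015, "spin": 0},
    {"tx": 0, "ty": 0, "tz": 0.03, "spin": 0},
    {"tx": 0, "ty": 0, "tz": 0.04, "spin": 0},
    {"tx": 0, "ty": 0, "tz": 0.042, "spin": 0},
    {"tx": 0, "ty": 0, "tz": 0.042, "spin": 0},
  ],
)

```text
clock: 23.92
ee_pos: [531.9, -198.5, 117.5]
eef_rot: [0.629, 0.778, 0.0, -0.0]
wrist_force: [-0.2, 0.6, -0.9]
opening: 0.384
```

Request:
play_rows(
  steps=[
    {"tx": 0, "ty": 0, "tz": 0.001, "spin": 0},
    {"tx": 0, "ty": 0, "tz": 0.002, "spin": 0},
    {"tx": 0, "ty": 0, "tz": 0.003, "spin": 0},
    {"tx": 0, "ty": 0, "tz": 0.003, "spin": 0},
  ],
)

```text
clock: 24.42
ee_pos: [531.7, -198.5, 114.4]
eef_rot: [0.629, 0.778, -0.0, -0.0]
wrist_force: [-0.1, 0.1, -1.3]
opening: 0.385
```

Run:
```python
from go import *; from cr import *
ds=grab('side')
cv2.imwrite('pics/s15.png',cv2.resize(ds['img'][100:270,350:480],(460,600))[:,:,::-1])
d,s,o=rel(cr(-1,0,112),.213);print(d,s,o['ee_pos'],o['clock'],o['opening'],o['wrist_force'],o['ft_torque'])
```

```text
[0.0012 0.0005 0.0025] -0.002 [ 531.74134931 -198.49944538  114.46678395] 24.475 0.3833773141512968 [ 0.65468929  0.71768835 -1.30026434] [ 0.01392159 -0.04557485 -0.03914195]
```

View pics/s15.png

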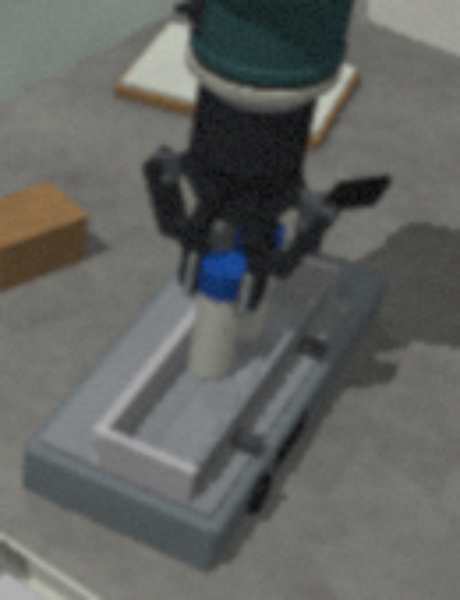

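Request:
play_rows(
  steps=[
    {"tx": 0.001, "ty": 0, "tz": 0.001, "spin": 0},
    {"tx": 0.001, "ty": 0, "tz": 0.0015, "spin": 0},
    {"tx": 0.001, "ty": 0, "tz": 0.0015, "spin": 0},
  ],
)

```text
clock: 24.85
ee_pos: [531.5, -197.5, 112.9]
eef_rot: [0.629, 0.778, -0.0, -0.0]
wrist_force: [0.9, -0.5, -0.5]
opening: 0.382
```

Request:
play_rows(
  steps=[
    {"tx": 0, "ty": 0, "tz": 0.0005, "spin": 0},
    {"tx": 0, "ty": 0, "tz": 0.0005, "spin": 0},
  ],
)

```text
clock: 25.1
ee_pos: [531.6, -197.6, 112.6]
eef_rot: [0.629, 0.778, -0.0, 0.0]
wrist_force: [-0.5, 0.0, 2.9]
opening: 0.388
```

Contact has started. I'll release, lift and go to the last bottle.

Request:
play_rows(
  steps=[
    {"tx": 0, "ty": 0, "tz": 0, "spin": 0},
    {"tx": 0, "ty": 0, "tz": 0, "spin": 0},
    {"tx": 0, "ty": 0, "tz": 0, "spin": 0},
  ],
  jaw=0.6,
)

```text
clock: 25.48
ee_pos: [531.6, -197.5, 112.5]
eef_rot: [0.629, 0.778, 0.0, -0.0]
wrist_force: [0.3, 0.8, -0.5]
opening: 0.603
```

Request:
play_rows(
  steps=[
    {"tx": 0, "ty": 0, "tz": -0.02, "spin": 0},
    {"tx": 0, "ty": 0, "tz": -0.06, "spin": 0},
    {"tx": 0, "ty": 0, "tz": -0.1, "spin": 0},
    {"tx": 0, "ty": 0, "tz": -0.11, "spin": 0},
    {"tx": 0, "ty": 0, "tz": -0.11, "spin": 0},
  ],
)

```text
clock: 26.1
ee_pos: [531.6, -197.7, 222.6]
eef_rot: [0.629, 0.778, 0.0, 0.0]
wrist_force: [-0.5, -0.6, 0.3]
opening: 0.604
```

Run:
```python
from go import *; from cr import *
ds=grab('side')
cv2.imwrite('pics/s16.png',cv2.resize(ds['img'][80:350,240:520],(620,600))[:,:,::-1])
d,s,o=rel([542.6,390,220],.174);print(d,s,o['ee_pos'],o['clock'],o['opening'],o['wrist_force'])
```

```text
[0.5722 0.1341 0.0018] 0.037 [ 531.22969818 -197.55268991  221.70897644] 26.15 0.596775164149293 [ 0.3100633  -0.00125477 -0.54863939]
```

View pics/s16.png

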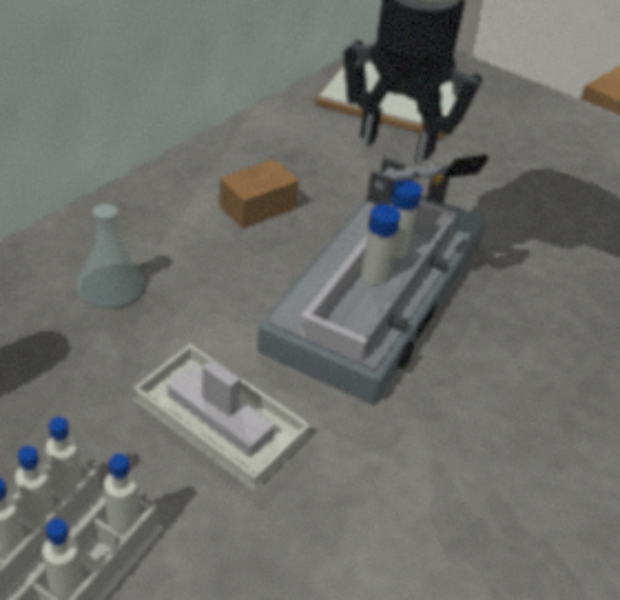

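Request:
play_rows(
  steps=[
    {"tx": 0.05, "ty": 0.012, "tz": 0, "spin": 0.02},
    {"tx": 0.1, "ty": 0.024, "tz": 0, "spin": 0.037},
    {"tx": 0.155, "ty": 0.036, "tz": 0, "spin": 0.037},
    {"tx": 0.21, "ty": 0.049, "tz": 0, "spin": 0.037},
    {"tx": 0.265, "ty": 0.062, "tz": 0, "spin": 0.037},
  ],
)

```text
clock: 26.78
ee_pos: [536.0, 76.2, 221.2]
eef_rot: [0.643, 0.766, -0.001, -0.001]
wrist_force: [0.8, -0.5, 0.2]
opening: 0.604
```

Request:
play_rows(
  steps=[
    {"tx": 0.055, "ty": 0.015, "tz": 0, "spin": 0},
    {"tx": 0.11, "ty": 0.03, "tz": 0, "spin": 0},
    {"tx": 0.165, "ty": 0.045, "tz": 0, "spin": 0},
    {"tx": 0.215, "ty": 0.058, "tz": 0, "spin": 0},
    {"tx": 0.26, "ty": 0.07, "tz": 0, "spin": 0},
  ],
)

```text
clock: 27.4
ee_pos: [560.0, 344.5, 220.7]
eef_rot: [0.643, 0.766, -0.001, -0.001]
wrist_force: [0.6, 0.1, 0.8]
opening: 0.599
```

Request:
play_rows(
  steps=[
    {"tx": 0.03, "ty": 0.008, "tz": 0, "spin": 0},
    {"tx": 0.042, "ty": 0.012, "tz": 0, "spin": 0},
    {"tx": 0.042, "ty": 0.012, "tz": 0, "spin": 0},
    {"tx": 0.042, "ty": 0.012, "tz": 0, "spin": 0},
    {"tx": 0.042, "ty": 0.012, "tz": 0, "spin": 0},
  ],
)

```text
clock: 28.02
ee_pos: [565.6, 384.9, 222.6]
eef_rot: [0.644, 0.765, -0.0, 0.0]
wrist_force: [0.0, 0.5, 1.0]
opening: 0.602
```

```bash
python3 - <<'E'
from go import *; from cr import *
d,s,o=rel([542.6,390,69],.174);print(d,s,o['ee_pos'],o['clock'],o['opening'],o['wrist_force'])
E
python3 m.py | grep -E "^(top|side)"
```

```text
[ 0.009  -0.0219  0.1536] -0.001 [565.63628331 384.94581774 222.60388965] 28.025 0.6016198897090709 [0.02950394 0.52553861 0.98198146]
top 34 [223.  234.7] False [571.1 233.2 110. ]
top 32 [207.3 237.3] False [563.9 273.1 110. ]
top 35 [191.8 239.8] False [557.  312.6 110. ]
top 145 [163.  245.1] True [542.5 390.1  98. ]
top 149 [419.1 248.1] True [ 543.5 -264.3   98. ]
top 152 [395.6 252.5] True [ 531.6 -204.2   98. ]
top 36 [227.  262.5] False [501.3 221.5 110. ]
top 35 [195.8 267.4] False [487.6 300.5 110. ]
side 311 [417.8 172.7] True [ 561.3 -271.    98. ]
side 59 [266.1 272.4] False [569.7 232.9 110. ]
side 64 [252.3 285.6] False [562.8 272.  110. ]
side 80 [293.1 288.8] False [501.8 220.3 110. ]
side 75 [237.3 299.4] False [556.8 311.4 110. ]
side 82 [265.3 318.3] False [487.8 299.  110. ]
side 330 [206.7 335.8] True [539.3 391.4  98. ]
```

Request:
play_rows(
  steps=[
    {"tx": 0.009, "ty": -0.022, "tz": 0.02, "spin": -0.001},
    {"tx": 0.009, "ty": -0.022, "tz": 0.04, "spin": -0.001},
    {"tx": 0.009, "ty": -0.022, "tz": 0.05, "spin": -0.001},
    {"tx": 0.009, "ty": -0.022, "tz": 0.05, "spin": -0.001},
  ],
)

```text
clock: 28.62
ee_pos: [542.4, 390.7, 171.8]
eef_rot: [0.643, 0.766, -0.0, -0.0]
wrist_force: [-0.4, -0.2, -0.4]
opening: 0.601
```

Request:
play_rows(
  steps=[
    {"tx": 0, "ty": 0, "tz": 0.03, "spin": 0},
    {"tx": 0, "ty": 0, "tz": 0.07, "spin": 0},
    {"tx": 0, "ty": 0, "tz": 0.09, "spin": 0},
    {"tx": 0, "ty": 0, "tz": 0.101, "spin": 0},
    {"tx": 0, "ty": 0, "tz": 0.103, "spin": 0},
  ],
)

```text
clock: 29.25
ee_pos: [542.2, 391.5, 69.9]
eef_rot: [0.643, 0.766, 0.0, -0.0]
wrist_force: [0.1, -0.6, -0.6]
opening: 0.598
```

Run:
```python
from go import *; from cr import *
ds=grab('side')
cv2.imwrite('pics/s17.png',cv2.resize(ds['img'][200:400,160:360],(600,600))[:,:,::-1])
d,s,o=rel([542.6,390,69],.174);print(d,s,o['ee_pos'],o['clock'],o['opening'],o['wrist_force'])
```

```text
[-0.0016  0.      0.0011] 0.001 [542.28074085 391.55412406  70.0736194 ] 29.3 0.5956813754061091 [-0.35864332  0.52563948  0.24289279]
```

View pics/s17.png

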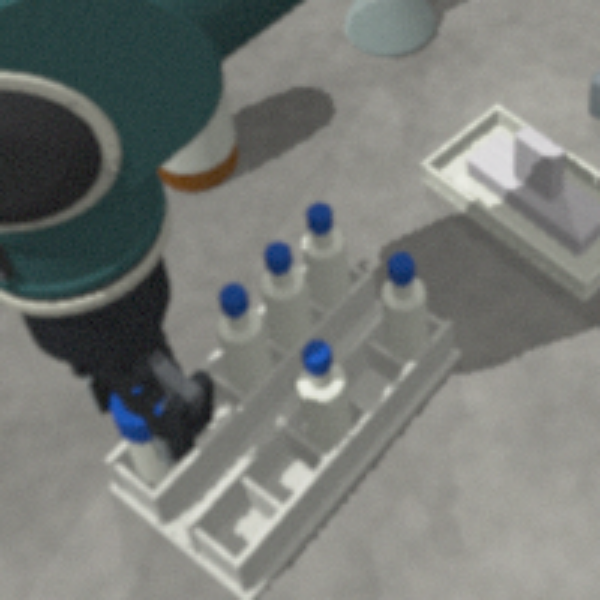

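Request:
play_rows(
  steps=[
    {"tx": -0.0015, "ty": 0, "tz": 0, "spin": 0},
    {"tx": -0.0015, "ty": 0, "tz": 0, "spin": 0},
  ],
)

```text
clock: 29.55
ee_pos: [542.6, 389.8, 70.3]
eef_rot: [0.643, 0.766, 0.0, 0.0]
wrist_force: [-0.3, 0.4, -0.0]
opening: 0.601
```

Request:
play_rows(
  steps=[
    {"tx": 0, "ty": 0, "tz": 0, "spin": 0},
    {"tx": 0, "ty": 0, "tz": 0, "spin": 0},
    {"tx": 0, "ty": 0, "tz": 0, "spin": 0},
    {"tx": 0, "ty": 0, "tz": 0, "spin": 0},
  ],
  jaw=0,
  force=45,
)

```text
clock: 30.05
ee_pos: [542.4, 390.0, 70.0]
eef_rot: [0.643, 0.766, 0.0, 0.0]
wrist_force: [-0.7, -0.5, 6.7]
opening: 0.389
```

Request:
play_rows(
  steps=[
    {"tx": 0, "ty": 0, "tz": -0.015, "spin": 0},
    {"tx": 0, "ty": 0, "tz": -0.04, "spin": 0},
    {"tx": 0, "ty": 0, "tz": -0.08, "spin": 0},
    {"tx": 0, "ty": 0, "tz": -0.12, "spin": 0},
    {"tx": 0, "ty": 0, "tz": -0.135, "spin": 0},
  ],
)

```text
clock: 30.68
ee_pos: [542.7, 390.4, 207.8]
eef_rot: [0.643, 0.766, 0.002, 0.0]
wrist_force: [-0.8, -0.3, -1.6]
opening: 0.385
```

Request:
play_rows(
  steps=[
    {"tx": 0, "ty": 0, "tz": 0, "spin": 0},
    {"tx": 0, "ty": 0, "tz": 0, "spin": 0},
    {"tx": 0, "ty": 0, "tz": 0, "spin": 0},
  ],
)

```text
clock: 31.05
ee_pos: [541.8, 389.5, 203.2]
eef_rot: [0.643, 0.766, -0.001, -0.0]
wrist_force: [0.5, 0.0, -0.6]
opening: 0.382
```

Run:
```python
from go import *; from cr import *
ds=grab('side')
cv2.imwrite('pics/s18.png',cv2.resize(ds['img'][150:400,160:360],(480,600))[:,:,::-1])
d,s,o=rel(cr(-1,60,200),.213);print(d,s,o['ee_pos'],o['clock'],o['opening'],o['wrist_force'],o['ft_torque'])
```

```text
[-0.5161 -0.1142  0.0038] -0.038 [541.89722706 389.54363377 203.40466363] 31.1 0.3852620127081093 [-0.23071711 -0.69582381 -0.38352301] [-0.05480853 -0.01275221 -0.0004724 ]
```

View pics/s18.png

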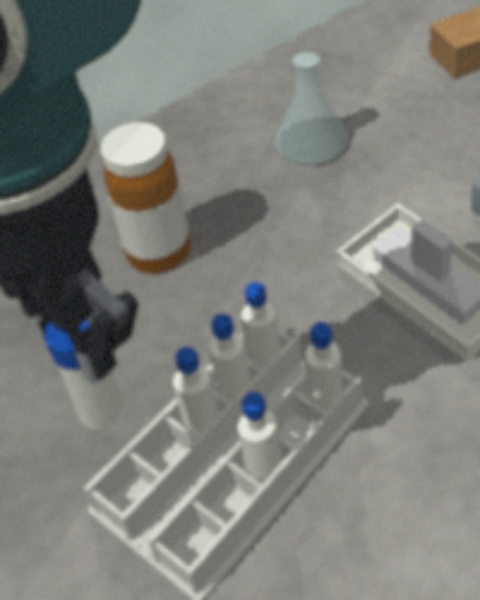

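Request:
play_rows(
  steps=[
    {"tx": -0.03, "ty": -0.007, "tz": 0, "spin": 0},
    {"tx": -0.08, "ty": -0.018, "tz": 0, "spin": -0.01},
    {"tx": -0.13, "ty": -0.029, "tz": 0, "spin": -0.02},
    {"tx": -0.18, "ty": -0.04, "tz": 0, "spin": -0.02},
    {"tx": -0.23, "ty": -0.051, "tz": 0, "spin": -0.02},
  ],
)

```text
clock: 31.72
ee_pos: [531.7, 152.7, 204.1]
eef_rot: [0.635, 0.773, -0.0, -0.0]
wrist_force: [0.4, -0.1, 0.3]
opening: 0.386
```

Request:
play_rows(
  steps=[
    {"tx": -0.05, "ty": -0.012, "tz": 0, "spin": -0.01},
    {"tx": -0.1, "ty": -0.023, "tz": 0, "spin": -0.018},
    {"tx": -0.15, "ty": -0.034, "tz": 0, "spin": -0.018},
    {"tx": -0.2, "ty": -0.046, "tz": 0, "spin": -0.018},
    {"tx": -0.24, "ty": -0.055, "tz": 0, "spin": -0.018},
  ],
)

```text
clock: 32.35
ee_pos: [524.1, -93.9, 204.1]
eef_rot: [0.628, 0.778, -0.0, -0.0]
wrist_force: [0.2, 0.3, -0.4]
opening: 0.382
```

Request:
play_rows(
  steps=[
    {"tx": -0.03, "ty": -0.007, "tz": 0, "spin": 0},
    {"tx": -0.04, "ty": -0.01, "tz": 0, "spin": 0},
    {"tx": -0.043, "ty": -0.011, "tz": 0, "spin": 0},
    {"tx": -0.043, "ty": -0.011, "tz": 0, "spin": 0},
    {"tx": -0.043, "ty": -0.011, "tz": 0, "spin": 0},
  ],
)

```text
clock: 32.98
ee_pos: [523.1, -135.0, 204.5]
eef_rot: [0.627, 0.779, 0.0, -0.0]
wrist_force: [0.1, -0.0, -1.6]
opening: 0.379
```

Run:
```python
from go import *; from cr import *
d,s,o=rel(cr(-1,60,112),.213);print(d,s,o['ee_pos'],o['clock'],o['opening'],o['wrist_force'],o['ft_torque'])
```

```text
[-0.0027 -0.0044  0.0925] 0.001 [ 523.06800338 -134.9981919   204.50227432] 32.975 0.3792108105117749 [ 0.11393383 -0.01379699 -1.6442352 ] [ 0.01637534 -0.04534579  0.00809174]
```

Request:
play_rows(
  steps=[
    {"tx": -0.0027, "ty": -0.0044, "tz": 0.01, "spin": 0.001},
    {"tx": -0.0027, "ty": -0.0044, "tz": 0.03, "spin": 0.001},
    {"tx": -0.0027, "ty": -0.0044, "tz": 0.04, "spin": 0.001},
    {"tx": -0.0027, "ty": -0.0044, "tz": 0.045, "spin": 0.001},
    {"tx": -0.0027, "ty": -0.0044, "tz": 0.045, "spin": 0.001},
  ],
)

```text
clock: 33.6
ee_pos: [519.2, -139.5, 159.4]
eef_rot: [0.628, 0.778, 0.0, -0.0]
wrist_force: [0.6, -0.3, -0.6]
opening: 0.386
```

Request:
play_rows(
  steps=[
    {"tx": 0, "ty": 0, "tz": 0.015, "spin": 0},
    {"tx": 0, "ty": 0, "tz": 0.03, "spin": 0},
    {"tx": 0, "ty": 0, "tz": 0.04, "spin": 0},
    {"tx": 0, "ty": 0, "tz": 0.042, "spin": 0},
    {"tx": 0, "ty": 0, "tz": 0.042, "spin": 0},
  ],
)

```text
clock: 34.22
ee_pos: [519.3, -139.5, 117.5]
eef_rot: [0.628, 0.778, 0.0, -0.0]
wrist_force: [1.0, 0.1, 0.4]
opening: 0.386
```

Request:
play_rows(
  steps=[
    {"tx": 0.001, "ty": 0, "tz": 0.001, "spin": 0},
    {"tx": 0.001, "ty": 0, "tz": 0.002, "spin": 0},
    {"tx": 0.001, "ty": 0, "tz": 0.004, "spin": 0},
    {"tx": 0.001, "ty": 0, "tz": 0.004, "spin": 0},
  ],
)

```text
clock: 34.72
ee_pos: [518.9, -138.6, 113.3]
eef_rot: [0.628, 0.778, -0.0, -0.0]
wrist_force: [-0.4, -0.3, -1.4]
opening: 0.381
```

Run:
```python
from go import *; from cr import *
ds=grab('side')
cv2.imwrite('pics/s19.png',cv2.resize(ds['img'][100:270,350:480],(460,600))[:,:,::-1])
d,s,o=rel(cr(-1,60,112),.213);print(d,s,o['ee_pos'],o['clock'],o['opening'],o['wrist_force'],o['ft_torque'])
```

```text
[0.     0.0004 0.0014] -0.001 [ 518.92468118 -138.65926875  113.41642195] 34.775 0.38756620765755556 [-0.56807786 -0.11788998  0.10965951] [0.00092852 0.03477386 0.0076    ]
```

View pics/s19.png

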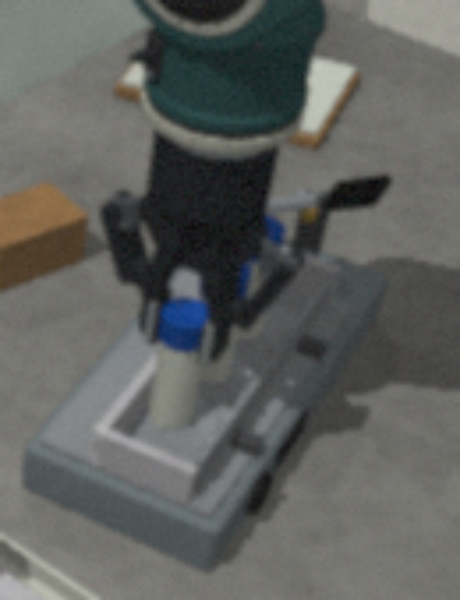

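Request:
play_rows(
  steps=[
    {"tx": 0, "ty": 0, "tz": 0.0005, "spin": 0},
    {"tx": 0, "ty": 0, "tz": 0.0008, "spin": 0},
  ],
)

```text
clock: 35.02
ee_pos: [519.0, -138.7, 112.6]
eef_rot: [0.628, 0.778, -0.0, -0.0]
wrist_force: [-0.1, -0.4, -0.7]
opening: 0.384
```

Request:
play_rows(
  steps=[
    {"tx": 0, "ty": 0, "tz": 0.0004, "spin": 0},
    {"tx": 0, "ty": 0, "tz": 0.0004, "spin": 0},
  ],
)

```text
clock: 35.28
ee_pos: [519.0, -138.6, 112.3]
eef_rot: [0.628, 0.778, -0.0, -0.0]
wrist_force: [0.3, 0.1, -0.5]
opening: 0.38
```

Request:
play_rows(
  steps=[
    {"tx": 0, "ty": 0, "tz": 0.0005, "spin": 0},
    {"tx": 0, "ty": 0, "tz": 0.0005, "spin": 0},
  ],
)

```text
clock: 35.52
ee_pos: [519.1, -138.7, 112.0]
eef_rot: [0.628, 0.778, -0.0, 0.0]
wrist_force: [-1.8, 0.8, 4.5]
opening: 0.387
```

Request:
play_rows(
  steps=[
    {"tx": 0, "ty": 0, "tz": 0, "spin": 0},
    {"tx": 0, "ty": 0, "tz": 0, "spin": 0},
    {"tx": 0, "ty": 0, "tz": 0, "spin": 0},
  ],
  jaw=0.6,
)

```text
clock: 35.9
ee_pos: [519.0, -138.6, 111.7]
eef_rot: [0.628, 0.778, 0.0, -0.0]
wrist_force: [-1.1, -0.4, -0.9]
opening: 0.598
```

Request:
play_rows(
  steps=[
    {"tx": 0, "ty": 0, "tz": -0.02, "spin": 0},
    {"tx": 0, "ty": 0, "tz": -0.06, "spin": 0},
    {"tx": 0, "ty": 0, "tz": -0.1, "spin": 0},
    {"tx": 0, "ty": 0, "tz": -0.12, "spin": 0},
    {"tx": 0, "ty": 0, "tz": -0.12, "spin": 0},
  ],
)

```text
clock: 36.52
ee_pos: [519.6, -138.8, 233.0]
eef_rot: [0.628, 0.778, 0.0, 0.001]
wrist_force: [-0.0, -0.7, -1.0]
opening: 0.6
```

```bash
python3 - <<'E'
from go import *; from cr import *
ds=grab('side');dt=grab('top')
cv2.imwrite('pics/s20.png',cv2.resize(ds['img'][80:350,240:520],(620,600))[:,:,::-1])
d,s,o=rel(cr(-42,-155,230),.213);print(d,s,o['ee_pos'],o['clock'],o['opening'],o['wrist_force'])
print(cr(0,-60,0),cr(0,0,0),cr(0,60,0))
from m import blobs
E
python3 -c "
from m import *
for d,n in((dt,'t'),(ds,'s')):
  for a,c in blobs(d):
    if a>80 and c[0]>340: print(n,a,c,plane(d,[c],140))
" | tail -8
```

```text
[-0.2151 -0.0401  0.0011] -0.001 [ 518.6838112  -138.68300858  231.15719681] 36.625 0.5993882342967034 [ 0.13340122 -0.83812461 -0.27503084]
[np.float64(545.6835830072173), np.float64(-255.64406808961184), 0] [np.float64(533.0), np.float64(-197.0), 0] [np.float64(520.3164169927827), np.float64(-138.35593191038816), 0]
top 36 [222.8 234.8] False [570.9 233.7 110. ]
top 36 [207.1 237.5] False [563.6 273.5 110. ]
top 34 [191.9 239.8] False [557.2 312.4 110. ]
top 34 [227.  262.6] False [501.1 221.3 110. ]
top 35 [195.8 267.4] False [487.6 300.5 110. ]
side 295 [417.8 173.3] True [ 559.8 -268.9   98. ]
side 164 [402.  191.7] False [ 534.4 -164.3  110. ]
side 64 [265.8 272.1] False [570.7 232.7 110. ]
side 70 [252.2 285.4] False [563.4 271.9 110. ]
side 75 [293.3 288.9] False [501.3 220.2 110. ]
side 76 [237.4 299.5] False [556.5 311.4 110. ]
side 83 [265.2 318.4] False [487.8 299.1 110. ]
fence inner corners z81 [[ 523.5  -76.9   81. ]
 [ 573.2 -317.6   81. ]]
deck z50 corners TL,TR,BL,BR [[ 574.5  -47.6   50. ]
 [ 642.7 -366.8   50. ]
 [ 438.8  -77.8   50. ]]
pad [[ 526.2 -356.9  138. ]]
tab [[ 518.7 -168.4  119. ]]
rack z43: TL TR BL BR [[561.5 409.9  43. ]
 [598.  207.1  43. ]
 [449.1 395.7  43. ]
 [480.4 188.6  43. ]]
tray px ((298.15740966796875, 250.509765625), (61.0036735534668, 27.24602508544922), 88.36341857910156) [[614.8  86.4  20. ]
 [617.8  13.   20. ]
 [454.4   6.2  20. ]
 [451.4  79.1  20. ]] [[534.4  46.3  15. ]]
 [449.1 395.7  43. ]
 [480.4 188.6  43. ]]
tray px ((298.15740966796875, 250.509765625), (61.0036735534668, 27.24602508544922), 88.36341857910156) [[614.8  86.4  20. ]
 [617.8  13.   20. ]
 [454.4   6.2  20. ]
 [451.4  79.1  20. ]] [[534.4  46.3  15. ]]
s 296 [417.8 173.2] [[ 531.7 -218.7  140. ]]
s 163 [401.9 191.7] [[ 515.1 -132.7  140. ]]
```

View pics/s20.png

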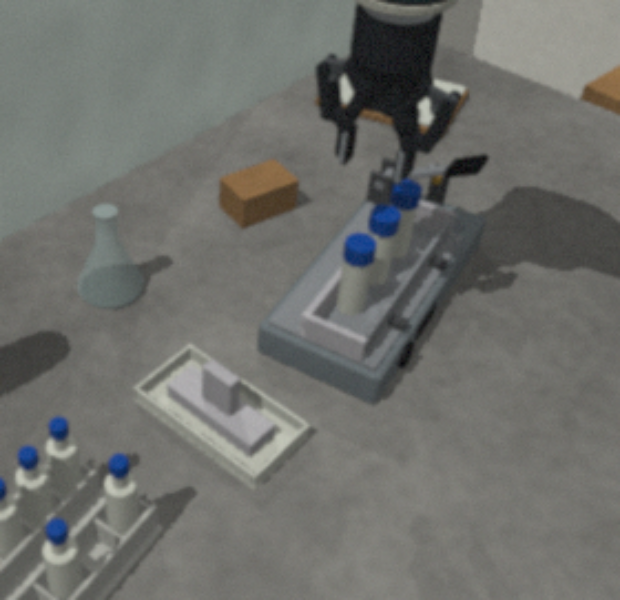

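Request:
play_rows(
  steps=[
    {"tx": -0.05, "ty": -0.01, "tz": 0, "spin": 0},
    {"tx": -0.1, "ty": -0.018, "tz": 0, "spin": 0},
    {"tx": -0.15, "ty": -0.027, "tz": 0, "spin": 0},
    {"tx": -0.2, "ty": -0.035, "tz": 0, "spin": 0},
    {"tx": -0.215, "ty": -0.037, "tz": 0, "spin": 0},
  ],
  jaw=0,
)

```text
clock: 37.45
ee_pos: [527.0, -359.8, 230.5]
eef_rot: [0.63, 0.777, -0.0, -0.001]
wrist_force: [-0.7, 1.5, -0.5]
opening: 0.0
```

Request:
play_rows(
  steps=[
    {"tx": 0, "ty": 0, "tz": 0.03, "spin": 0},
    {"tx": 0, "ty": 0, "tz": 0.05, "spin": 0},
    {"tx": 0, "ty": 0, "tz": 0.06, "spin": 0},
    {"tx": 0, "ty": 0, "tz": 0.06, "spin": 0},
  ],
)

```text
clock: 37.95
ee_pos: [528.1, -356.1, 171.4]
eef_rot: [0.628, 0.778, 0.0, -0.0]
wrist_force: [0.1, 0.7, 0.2]
opening: 0.002
```

Run:
```python
from go import *; from cr import *
ds=grab('side','s21f.png');dt=grab('top')
cv2.imwrite('pics/s21.png',np.hstack([cv2.resize(ds['img'][90:250,370:500],(400,500)),cv2.resize(dt['img'][190:310,380:500],(400,400),).repeat(1,0)[:400] if 0 else cv2.resize(dt['img'][190:310,380:500],(400,500))])[:,:,::-1])
d,s,o=rel(cr(-39,-155,145),.213);print(d,s,o['ee_pos'],o['clock'],o['opening'],o['wrist_force'])
print(proj(dt,cr(-38.7,-155,138)),proj(ds,cr(-38.7,-155,138)))
```

```text
[ 0.     -0.0009  0.0275] -0.001 [ 528.47056539 -356.57566011  172.52986582] 38.05 0.0021367910140584223 [ 0.25777543 -0.38611055 -0.61279715]
[[459.1122976  254.48598213]] [[449.38790675 152.58131504]]
```

View pics/s21.png

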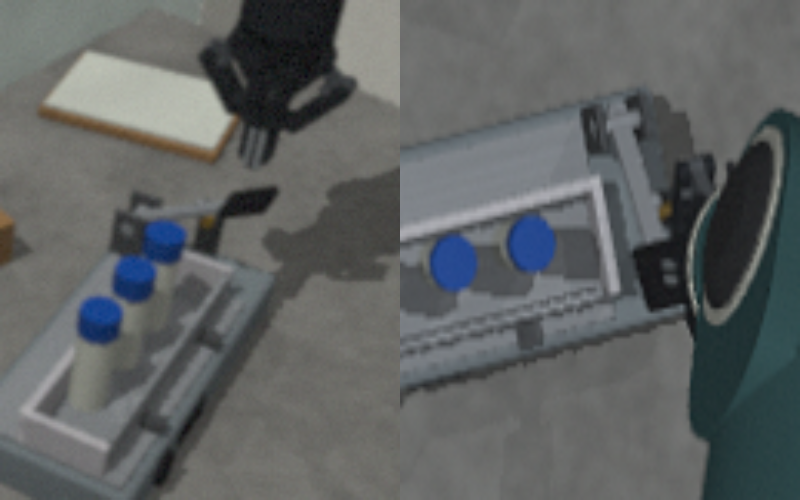

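Request:
play_rows(
  steps=[
    {"tx": 0, "ty": -0.001, "tz": 0.015, "spin": 0},
    {"tx": 0, "ty": -0.001, "tz": 0.025, "spin": 0},
    {"tx": 0, "ty": -0.002, "tz": 0.033, "spin": 0},
    {"tx": 0, "ty": -0.004, "tz": 0.037, "spin": 0},
    {"tx": 0, "ty": -0.007, "tz": 0.042, "spin": 0},
  ],
)

```text
clock: 38.67
ee_pos: [521.5, -358.0, 129.8]
eef_rot: [0.628, 0.778, 0.0, 0.0]
wrist_force: [2.8, 1.2, 2.0]
opening: -0.002
```

Request:
play_rows(
  steps=[
    {"tx": 0, "ty": -0.001, "tz": 0.003, "spin": 0},
    {"tx": 0, "ty": -0.002, "tz": 0.006, "spin": 0},
    {"tx": 0, "ty": -0.004, "tz": 0.01, "spin": 0},
    {"tx": 0, "ty": -0.005, "tz": 0.014, "spin": 0},
    {"tx": 0, "ty": -0.006, "tz": 0.018, "spin": 0},
  ],
)

```text
clock: 39.3
ee_pos: [515.5, -359.3, 112.6]
eef_rot: [0.628, 0.778, -0.0, 0.0]
wrist_force: [-4.1, 4.5, 11.4]
opening: 0.001
```

Run:
```python
from go import *; from cr import *
ds=grab('side');dt=grab('top')
cv2.imwrite('pics/s22.png',cv2.resize(ds['img'][90:250,370:500],(480,600))[:,:,::-1])
d,s,o=rel(cr(-55,-155,86),.213);print(d,s,o['ee_pos'],o['clock'],o['opening'],o['wrist_force'])
```

```text
[-0.0002 -0.0031  0.0256] -0.001 [ 514.97126361 -359.30323081  111.62570784] 39.4 0.0002476471373039264 [-0.50644361  1.60200208  3.89896469]
```

View pics/s22.png

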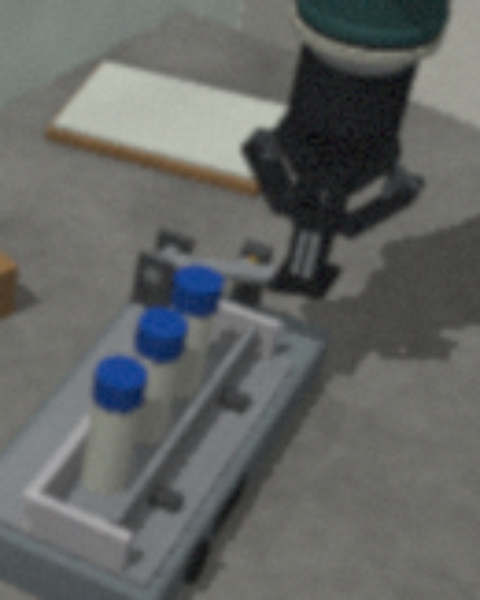

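Past the hump and the jaw is closing. I'll continue to the stop.

Request:
play_rows(
  steps=[
    {"tx": 0, "ty": -0.001, "tz": 0.005, "spin": 0},
    {"tx": 0, "ty": -0.002, "tz": 0.01, "spin": 0},
    {"tx": 0, "ty": -0.003, "tz": 0.015, "spin": 0},
    {"tx": 0, "ty": -0.003, "tz": 0.02, "spin": 0},
    {"tx": 0, "ty": -0.003, "tz": 0.022, "spin": 0},
  ],
)

```text
clock: 40.02
ee_pos: [512.1, -360.0, 89.2]
eef_rot: [0.628, 0.778, -0.0, -0.0]
wrist_force: [-0.2, -0.5, -0.1]
opening: -0.001
```

Request:
play_rows(
  steps=[
    {"tx": 0, "ty": 0, "tz": 0.001, "spin": 0},
    {"tx": 0, "ty": 0, "tz": 0.002, "spin": 0},
  ],
)

```text
clock: 40.28
ee_pos: [512.5, -360.0, 87.8]
eef_rot: [0.628, 0.778, 0.0, 0.0]
wrist_force: [-0.6, 0.8, 2.0]
opening: -0.003
```

Request:
play_rows(
  steps=[
    {"tx": 0, "ty": 0, "tz": 0.001, "spin": 0},
    {"tx": 0, "ty": 0, "tz": 0.0015, "spin": 0},
  ],
)

```text
clock: 40.52
ee_pos: [512.4, -360.0, 86.4]
eef_rot: [0.628, 0.778, -0.0, 0.0]
wrist_force: [-1.2, 1.5, 4.8]
opening: 0.001
```

Request:
play_rows(
  steps=[
    {"tx": 0, "ty": 0, "tz": 0.0005, "spin": 0},
    {"tx": 0, "ty": 0, "tz": 0.0005, "spin": 0},
  ],
)

```text
clock: 40.78
ee_pos: [512.4, -360.0, 86.0]
eef_rot: [0.628, 0.778, -0.0, 0.0]
wrist_force: [-3.5, 0.5, 6.7]
opening: -0.005
```

Request:
play_rows(
  steps=[
    {"tx": 0, "ty": 0, "tz": 0.0004, "spin": 0},
    {"tx": 0, "ty": 0, "tz": 0.0006, "spin": 0},
  ],
)

```text
clock: 41.02
ee_pos: [512.4, -360.1, 85.7]
eef_rot: [0.628, 0.778, -0.0, 0.0]
wrist_force: [-4.6, 2.8, 12.6]
opening: -0.001
```

Request:
play_rows(
  steps=[
    {"tx": 0, "ty": 0, "tz": -0.01, "spin": 0},
    {"tx": 0, "ty": 0, "tz": -0.03, "spin": 0},
    {"tx": 0, "ty": 0, "tz": -0.07, "spin": 0},
    {"tx": 0, "ty": 0, "tz": -0.12, "spin": 0},
    {"tx": 0, "ty": 0, "tz": -0.16, "spin": 0},
  ],
)

```text
clock: 41.65
ee_pos: [512.7, -359.9, 248.6]
eef_rot: [0.628, 0.778, 0.0, 0.001]
wrist_force: [-0.3, -0.8, -0.0]
opening: -0.001
```

Request:
play_rows(
  steps=[
    {"tx": -0.05, "ty": -0.03, "tz": 0, "spin": 0},
    {"tx": -0.1, "ty": -0.06, "tz": 0, "spin": 0},
    {"tx": -0.13, "ty": -0.08, "tz": 0, "spin": 0},
    {"tx": -0.13, "ty": -0.08, "tz": 0, "spin": 0},
    {"tx": -0.13, "ty": -0.08, "tz": 0, "spin": 0},
  ],
)

```text
clock: 42.28
ee_pos: [462.1, -503.2, 246.0]
eef_rot: [0.628, 0.778, 0.0, 0.0]
wrist_force: [0.6, -0.0, -0.1]
opening: -0.004
```

```bash
python3 - <<'E'
from go import *; from cr import *
ds=grab('side');dt=grab('top','t23.png')
cv2.imwrite('pics/s23.png',cv2.resize(ds['img'][90:350,230:500],(623,600))[:,:,::-1])
cv2.imwrite('pics/t23z.png',cv2.resize(dt['img'][195:300,150:480],None,fx=2.4,fy=2.4,interpolation=cv2.INTER_CUBIC)[:,:,::-1])
o=manip.get_obs();print(o['ee_pos'],o['clock'],o['wrist_force'])
E
python3 -c "
from m import *
from cr import *
print('CAPS')
for a,c in blobs(dt):
    if a>80 and c[0]>340: print(a,c,plane(dt,[c],142))
print(cr(0,-60,0),cr(0,0,0),cr(0,60,0))
" | sed -n '/top/p;/CAPS/,$p'
```

```text
[ 462.38491872 -502.76159171  245.84154699] 42.375 [-0.00383004 -0.20379732  0.53136441]
top 36 [222.8 234.8] False [570.9 233.7 110. ]
top 36 [207.1 237.5] False [563.6 273.5 110. ]
top 33 [191.9 239.8] False [557.  312.3 110. ]
top 150 [418.9 247.9] True [ 543.9 -263.8   98. ]
top 154 [395.6 252.6] True [ 531.4 -204.2   98. ]
top 148 [371.3 257.2] True [ 519.2 -142.2   98. ]
top 34 [227.  262.6] False [501.1 221.3 110. ]
top 34 [195.7 267.5] False [487.4 300.7 110. ]
CAPS
150 [418.9 247.9] [[ 543.4 -255.1  142. ]]
154 [395.6 252.6] [[ 531.3 -197.5  142. ]]
148 [371.3 257.2] [[ 519.6 -137.7  142. ]]
[np.float64(545.6835830072173), np.float64(-255.64406808961184), 0] [np.float64(533.0), np.float64(-197.0), 0] [np.float64(520.3164169927827), np.float64(-138.35593191038816), 0]
```

View pics/s23.png

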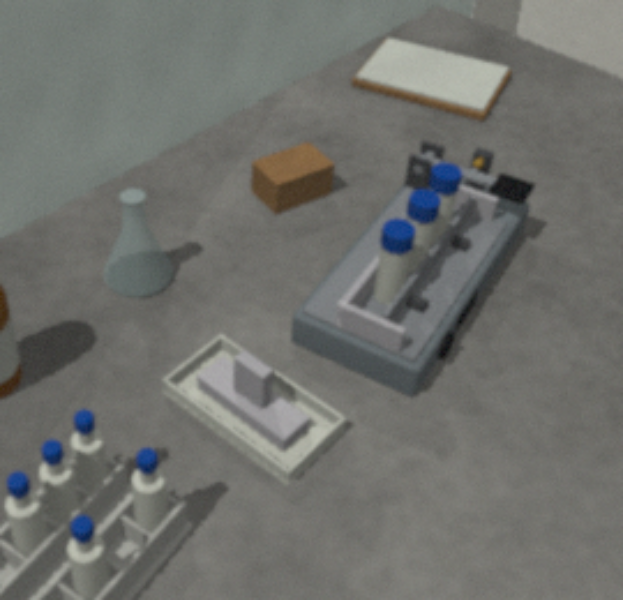

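View pics/t23z.png

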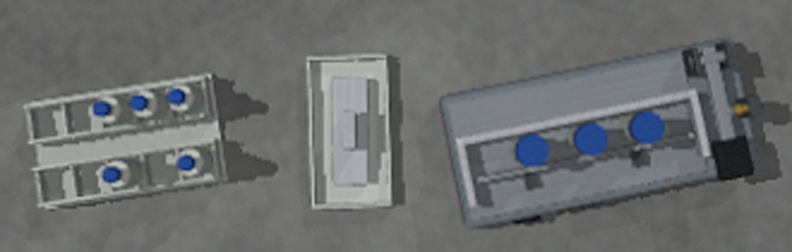

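The lever has stayed down and the jaw is closed on three upright bottles. The bar is flat in the tray, the five tall bottles haven't moved, and the arm is clear. Handing in.

```bash
python3 -c "
from workcell import manip
print(manip.job_done())"
```

```text
the job is handed in; nothing more can be done
None
```

The shaker is loaded and clamped, and I handed the job in at about 42 s on the robot's clock, well under the 210 s limit.

- **Spacer bar:** I lifted it out of the trough and laid it flat in the white tray. It hadn't been knocked aside before I picked it up. Setting it down gave a brief wrist-force peak of about 47 N, well under the 120 N limit.
- **Sample bottles:** Three short bottles were in the rack. I moved each one upright and stood them in the trough about 60 mm apart. The last top view puts their caps within about 2 mm of the trough's centre line.
- **Lever:** I pressed it to its lower stop with a final push of about 13 N, then let go and backed off. It was still down about 1 s later, with the jaw closed on the row.
- **Everything else:** The five tall bottles read the same positions as at the start, to within a millimetre. The flask and carton looked undisturbed in the last side view. The jar is only partly in that view, so I didn't check it closely.

No check failed. I had no direct reading of the jaw or the lever's angle, so "closed" and "latched" come from the pictures and from the lever staying down after release.

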